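# Set up the optics rail

## Task

Set up the optics on the dark rail: stand the blue lens on the middle white carrier, the red filter on the carrier between the laser and the lens, and the black iris on the carrier between the lens and the white screen, each upright, centred on its carrier and with its round face looking squarely along the rail. Stand the orange warning beacon upright on the yellow spot in the middle of the laser's roof. Let go of everything and leave it standing still.

Things in the scene. Friction and masses are not known exactly. Their poses are not given: they have to be found in the camera images.
- filter_center (a point): Loose red filter holder with a dark red round glass. Foot 46 (own x) x 36 (y) x 10 mm; on it an upright plate 50 wide (x), 16 thick (y), 10 to 66 mm above the underside; 0.16 kg. Optical axis: own y; both faces alike. Point: its centre, 33 mm above the underside; z up. Starts upright on the table; best gripped across the 50 mm width.
- lens_center (a point): Loose blue lens holder with a pale, clear bulging round lens. Foot 46 (own x) x 36 (y) x 10 mm; on it an upright plate 50 wide (x), 16 thick (y), 10 to 66 mm above the underside; 0.16 kg. Optical axis: own y; both faces alike. Point: its centre, 33 mm above the underside; z up. Starts upright on the table; best gripped across the 50 mm width.
- iris_center (a point): Loose black iris holder with a dark round disc and a tiny white hole. Foot 46 (own x) x 36 (y) x 10 mm; on it an upright plate 50 wide (x), 16 thick (y), 10 to 66 mm above the underside; 0.16 kg. Optical axis: own y; both faces alike. Point: its centre, 33 mm above the underside; z up. Starts upright on the table; best gripped across the 50 mm width.
- beacon_center (a point): Loose orange warning beacon: an upright cylinder 36 mm across and 60 mm high, lower 22 mm dark steel, the rest orange, about 0.12 kg. This point is its centre, 30 mm above the underside; z up.
- carrier_left_top (a point): White flat carrier pad, 60 (own x) x 46 (own y, along the rail) x 8 mm, fixed on the dark rail (74 x 490 x 10 mm, lying crosswise before the robot). Point: centre of its top face, 18 mm above the table; z up. The one of the three nearest the rail's left (+y) end.
- carrier_mid_top (a point): White flat carrier pad, 60 (own x) x 46 (own y, along the rail) x 8 mm, fixed on the dark rail (74 x 490 x 10 mm, lying crosswise before the robot). Point: centre of its top face, 18 mm above the table; z up. The middle one of the three, 70 to 100 mm from each of the others.
- carrier_right_top (a point): White flat carrier pad, 60 (own x) x 46 (own y, along the rail) x 8 mm, fixed on the dark rail (74 x 490 x 10 mm, lying crosswise before the robot). Point: centre of its top face, 18 mm above the table; z up. The one of the three nearest the rail's right (-y) end.
- laser_roof (a point): Grey laser housing, 60 (own x) x 90 (own y, along the rail) mm, fixed at one end of the rail (left or right, it changes from start to start), with a green window in both end faces and a yellow spot 40 mm across on its roof. This point is the centre of its flat roof, 80 mm above the table; z up.
- screen_foot (a point): White upright screen card 70 mm wide, 5 mm thick, its top 90 mm above the rail (100 mm above the table), fixed at the other end of the rail on a black foot. This point is the centre of its underside, on the rail's top, 10 mm above the table; y runs along the rail.
There are look-alikes about, which are no part of the job. Leave any green or turquoise look-alike of the part that bears filter_center alone.

How it is judged:
By the outcome, as a careful person would: the job done as asked, in the order asked, and still so for the second after the job is handed in, with the robot touching nothing.
It also fails if it takes over 112 s, if anything falls off the work surface, if the arm or the gripper's body presses on something with over 40 N, if the wrist force passes 120 N, or if a joint passes its speed limit or range.

## Robot

A 6-joint arm with a two-finger parallel gripper is mounted at the origin on the work surface. World frame = base frame: x ahead of the robot, y to its left, z up, the work surface at z = 0. Lengths are in m, angles in degrees, forces in N, time in s.
With the tool pointing down it reaches from about 0.3 to 0.75 m from the base axis. Payload 8.5 kg.
Tool frame: the origin (TCP) lies midway between the tips of the shut fingers; the grasp point (between the pads) lies env.tcp_to_grasp behind it (env.tcp_to_grasp is the distance from the TCP to the grasp point, in m); z points along the fingers, y is the direction in which the jaws open and shut (so a half turn about z gives the same grasp; the last joint's range is limited). The gripper opens to 85 mm and grips with 20 to 120 N. Pads are 22 mm wide; open, the fingers measure 114 mm over their backs; the gripper's body (76 mm by 85 mm) begins 54 mm behind the grasp point. The pads swing forward as they close: fully open they stand 13 mm farther back than shut.
Start: joints at [57.508, 21.807, 74.336, -0, 83.858, -12.336], TCP at [0.19, 0.516, 0.231] pointing down, gripper open.
Joint ranges: [-178.18, 178.18], [-50.72, 133.34], [12.68, 142.11], [-81.47, 261.47], [9.98, 163.14], [-165.26, 165.26]. Speed limits (degrees/s): [136.94, 136.94, 180, 180, 180, 180].

## Interface

Orientations are given as a 3x3 rotation matrix whose columns are the frame's x, y, z axes.
In Python, from rig import readout, imaging, job, env gives the robot as it stands.
- The arm moves only by the tool move_arm, never from a script. Its argument "motion" is a list of rows, each a list of 3 entries, a list of its own where there are three numbers: the shift along the tool's x, y, z normalised to -1 to 1, where 1 is 0.02 m, then the turn, a rotation vector about the tool's x, y, z normalised to -1 to 1, where 1 is 120 degrees, then the gripper command: -1 is shut, 1 is fully open, values between are in proportion. In form: [[[tx, ty, tz], [rx, ry, rz], claw], ...]. A call has 1 to 12 rows; each row shifts and turns the pose as measured when the row begins, along the tool's axes as they then stand; what a row does not reach is not made up. A row lasts 1/12 s, in which the tool goes at most 41.7 mm and 7.16 degrees, less where a joint would pass 70% of its speed; a pose out of reach is approached as far as the arm can. A call with a number of a shift or a turn outside -1 to 1 is refused whole. A call with a gripper value outside its range is refused whole. The fingers move at their own pace and stop on an object; "squeeze" is the grip in N (left out, the last holds). Time passes only in rows, so rows that do not move let the fingers close. It gives the time, the measured TCP pose, the force and the opening at its end, in the units of the state.
- readout.observe(): the state, without advancing time (a new reading comes with each control period).
- imaging.get_image(name): name is "side" or "top"; returns a dict with "img" (420x560x3 uint8, blue, green, red), "fov_y" (degrees; the focal length in pixels is half the picture's height over the tangent of half this angle, whatever the lens; pixels are square), "cx", "cy" (the principal point, pixels), "k1" (the pictures are not rectified: a ray, as slopes to the right and down, at radius r is drawn at 1 + k1 r^2 times it, then the intrinsics apply), "eye" and "orientation" of the camera in the world. Camera axes: x right, y up, looking along -z (the intrinsics and any distortion apply to the point x, -y, -z); pixel columns grow to the right and rows downward; lengths in m; the calibration is good to about 2 mm. A picture is of the moment at which its call begins. There is no depth.
- job.close_job(): hands the job in, once; it reports no verdict.
The state is a dict: "time_s": time; "q": joint angles; "qvel": joint speeds; "joint_efforts": joint torques, N m; "position": TCP position; "tool_rot": TCP orientation; "ft_force": force on the tool from outside, world axes, zero at the start; "wrist_torque": the same for the moment, N m; "grip_width": finger opening in m.
Only numpy, scipy, OpenCV 4.12 (cv2) and the standard library are available. Lean on these libraries where they do the work, as an engineer would, in place of code of your own. Each camera call takes 0.05 s, during which the arm holds its last target.

## Working session

There is one attempt and no reset: what is moved stays moved. The work goes in short steps, Python scripts to look and compute and a tool call to move; the robot and the scene stay as the last step left them, time stands still between calls to the robot, and variables do not carry over. Pictures are saved under pics/ and viewed, and the job is handed in when it is done.

Besides the shell and the picture viewer there is one more tool, called as name([rows], argument=value, ...), one row to a line, values as JSON. move_arm: Moves the arm, as the interface text tells. Its arguments: {"type":"object","properties":{"motion":{"type":"array","items":{"type":"array"}},"squeeze":{"type":"number"}},"required":["motion"]}

```bash
ls; mkdir -p pics
python3 - <<'E'
from rig import readout, imaging, job, env
import cv2
print(readout.observe()); print(env.tcp_to_grasp)
for n in("side","top"):
    d=imaging.get_image(n); cv2.imwrite(f"pics/{n}0.png",d["img"])
    print({k:v for k,v in d.items() if k!="img"})
E
```

```text
pics
{'time_s': 0.0, 'q': array([ 5.75047788e+01,  2.18408118e+01,  7.43862174e+01, -5.91599322e-04,
        8.38578046e+01, -1.23367627e+01]), 'qvel': array([ 0.02558352,  0.06475944,  0.05196181, -0.03324705,  0.01552969,
       -0.03869254]), 'joint_efforts': array([-7.09721280e-04, -4.48452079e+01, -2.31277585e+01, -2.01501061e-04,
        4.67615027e-03,  3.73656945e-06]), 'position': array([0.18938713, 0.51604287, 0.23070484]), 'tool_rot': array([[-9.38743392e-01,  3.44616054e-01, -7.86778193e-04],
       [ 3.44616816e-01,  9.38742604e-01, -1.25433103e-03],
       [ 3.06319600e-04, -1.44863196e-03, -9.99998904e-01]]), 'ft_force': array([-0.33267186, -0.05557122, -0.23541282]), 'wrist_torque': array([-0.05991104,  0.00995462,  0.00407573]), 'grip_width': 0.08543945745105569}
0.0187
{'fov_y': 55.48906221114966, 'cx': 283.04166411923455, 'cy': 209.72208631319654, 'k1': -0.10277045449951026, 'eye': array([ 0.16320464, -0.51646683,  0.79360012]), 'orientation': array([[ 0.86817172,  0.38174438, -0.31709477],
       [-0.49616592,  0.65500055, -0.56990671],
       [-0.00986144,  0.6521085 ,  0.75806151]])}
{'fov_y': 48.38623586548093, 'cx': 279.8309509635908, 'cy': 210.96553369571788, 'k1': -0.13599548987252236, 'eye': array([0.43358312, 0.02389019, 1.17200439]), 'orientation': array([[-0.01430216,  0.99899913, -0.04238139],
       [-0.99970013, -0.0134439 ,  0.02046712],
       [ 0.01987687,  0.04266141,  0.99889184]])}
```

View pics/side0.png

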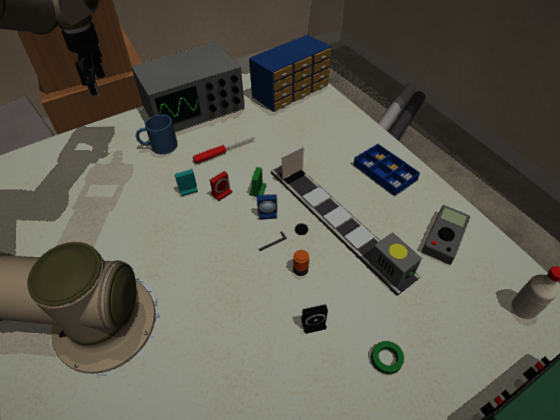

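View pics/top0.png

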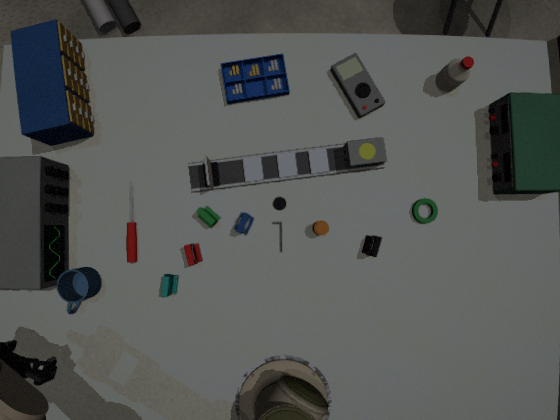

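The laser is at the right (-y) end, around top px (366,152), and the screen is at the left, around (208,172). So the filter goes on the right carrier, the lens on the middle one and the iris on the left. Top-view positions: lens (244,223), filter (193,254), iris (372,245), beacon (320,228). The green (208,217) and teal (170,285) holders are decoys. Next I'll build helpers and zoom in.

```bash
cat > h.py <<'E'
import numpy as np, cv2
from rig import readout, imaging, env
def cam(n):
    d=imaging.get_image(n); H=d["img"].shape[0]
    f=H/2/np.tan(np.radians(d["fov_y"]/2))
    d["K"]=np.array([[f,0,d["cx"]],[0,f,d["cy"]],[0,0,1.]]); d["D"]=np.array([d["k1"],0,0,0.])
    d["R"]=np.diag([1,-1,-1.])@np.array(d["orientation"]).T; d["t"]=-d["R"]@d["eye"]
    return d
def proj(d,P):
    return cv2.projectPoints(np.array(P,float).reshape(-1,1,3),cv2.Rodrigues(d["R"])[0],d["t"],d["K"],d["D"])[0].reshape(-1,2)
def rays(d,uv):
    n=cv2.undistortPoints(np.array(uv,float).reshape(-1,1,2),d["K"],d["D"]).reshape(-1,2)
    return np.c_[n,np.ones(len(n))]@d["R"]
def onz(d,uv,z):
    r=rays(d,uv); return d["eye"]+r*((z-d["eye"][2])/r[:,2])[:,None]
def tri(d1,p1,d2,p2):
    a=rays(d1,[p1])[0];b=rays(d2,[p2])[0]
    s=np.linalg.lstsq(np.c_[a,-b],d2["eye"]-d1["eye"],rcond=None)[0]
    A=d1["eye"]+s[0]*a;B=d2["eye"]+s[1]*b
    return (A+B)/2,np.linalg.norm(A-B)
E
python3 - <<'E'
import cv2
t=cv2.imread("pics/top0.png");s=cv2.imread("pics/side0.png")
def up(a,k,n): cv2.imwrite(n,cv2.convertScaleAbs(cv2.resize(a,None,fx=k,fy=k,interpolation=cv2.INTER_CUBIC),alpha=1.6))
up(t[190:310,150:290],5.0,"pics/t_a.png")
up(t[130:260,180:390],3.8,"pics/t_b.png")
up(s[140:340,160:420],3.0,"pics/s_a.png")
E
```

```text
(no output)
```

View pics/t_a.png

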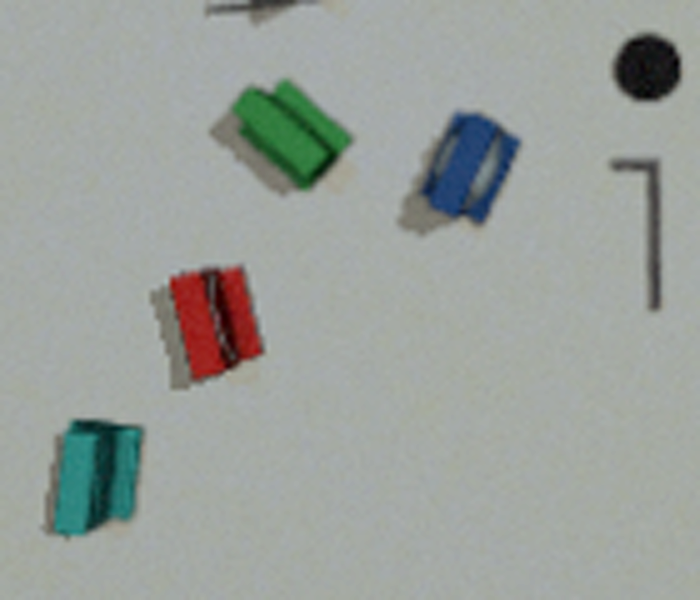

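View pics/t_b.png

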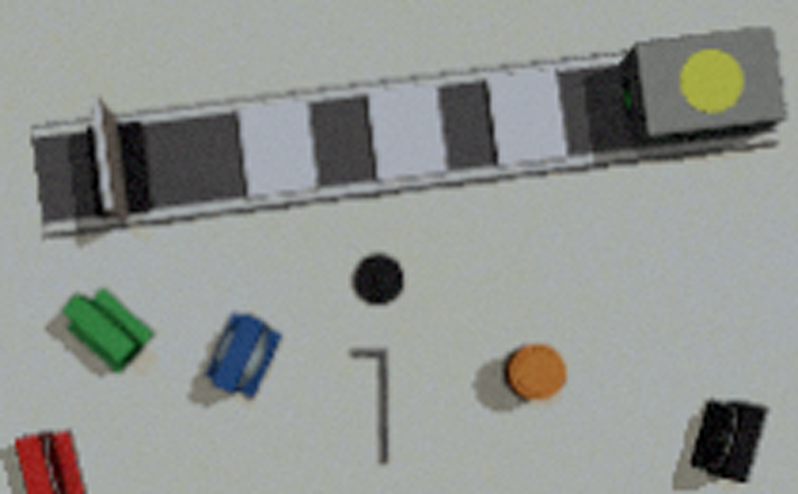

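View pics/s_a.png

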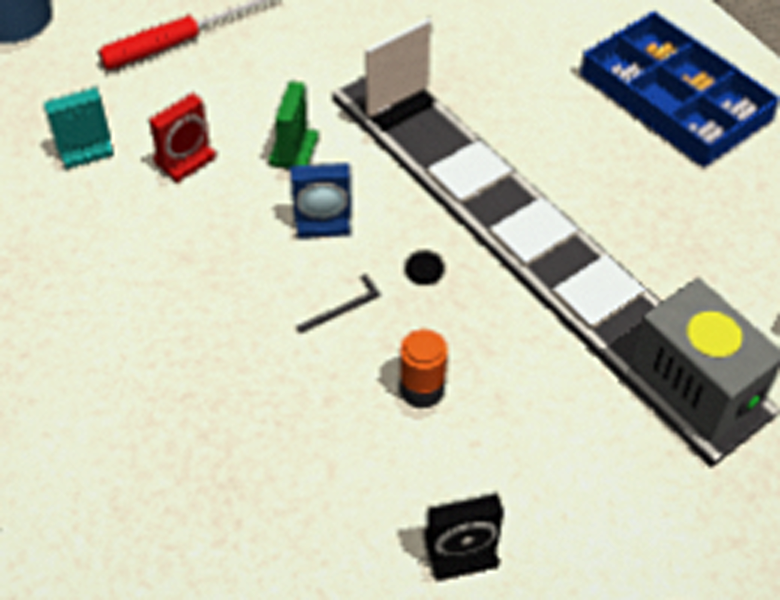

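```bash
cat > m.py <<'E'
from h import *
def meas(tag,save=True):
    t=cam("top");s=cam("side")
    if save:
        cv2.imwrite(f"pics/top{tag}.png",t["img"]);cv2.imwrite(f"pics/side{tag}.png",s["img"])
    return t,s
E
python3 - <<'E'
from m import *
t,s=meas("1",True)
k=4
def blobs(d,cond,roi):
    x0,y0,x1,y1=roi
    im=cv2.resize(d["img"][y0:y1,x0:x1],None,fx=k,fy=k,interpolation=cv2.INTER_CUBIC)
    hsv=cv2.cvtColor(im,cv2.COLOR_BGR2HSV).astype(int)
    m=cond(hsv,im.astype(int)).astype(np.uint8)*255
    n,l,st,c=cv2.connectedComponentsWithStats(m)
    i=1+np.argmax(st[1:,4]); mm=(l==i).astype(np.uint8)
    cn=max(cv2.findContours(mm,cv2.RETR_EXTERNAL,cv2.CHAIN_APPROX_NONE)[0],key=cv2.contourArea).reshape(-1,2).astype(float)
    return (cn+0.5)/k-0.5+[x0,y0], mm
def rect(P):
    r=cv2.minAreaRect((P[:,:2]*1000).astype(np.float32)); b=cv2.boxPoints(r)
    e1=b[1]-b[0];e2=b[2]-b[1]
    L=e1 if np.hypot(*e1)>np.hypot(*e2) else e2
    return np.round(r[0],1),np.round(sorted(r[1]),1),round(np.degrees(np.arctan2(L[1],L[0]))%180,1)
# beacon, spot
c,_=blobs(t,lambda h,b:(h[...,0]>5)&(h[...,0]<18)&(h[...,1]>150)&(h[...,2]>60),(305,212,337,244)); 
print("beacon top z60",np.round(cv2.minEnclosingCircle((onz(t,c,.06)[:,:2]*1000).astype(np.float32)),1) if 0 else cv2.minEnclosingCircle((onz(t,c,.06)[:,:2]*1000).astype(np.float32)))
c,_=blobs(t,lambda h,b:(h[...,0]>22)&(h[...,0]<35)&(h[...,1]>120)&(h[...,2]>60),(345,135,390,168))
P=onz(t,c,.08);print("spot",cv2.minEnclosingCircle((P[:,:2]*1000).astype(np.float32)), cv2.fitEllipse((P[:,:2]*1000).astype(np.float32)))
c2,_=blobs(s,lambda h,b:(h[...,0]>22)&(h[...,0]<35)&(h[...,1]>120)&(h[...,2]>90),(370,230,430,275))
e1=cv2.fitEllipse(c.astype(np.float32))[0];e2=cv2.fitEllipse(c2.astype(np.float32))[0];print("spot tri",tri(t,e1,s,e2))
# carriers
for nm,roi in dict(L=(238,150,268,187),M=(273,146,302,183),R=(305,142,333,180)).items():
    im=t["img"][roi[1]:roi[3],roi[0]:roi[2]]; 
    c,m=blobs(t,lambda h,b:(h[...,2]>135),roi); P=onz(t,c,.018); print(nm,rect(P),im.max(), len(c))
E
python3 - <<'E'
import cv2,numpy as np
t=cv2.imread("pics/top1.png");print(t[145:185:3,240:330:6].max(2))
for p in [(238,212,252,236)]:
    print(t[212:236:2,234:256:2])
E
```

```text
beacon top z60 ((440.00830078125, -96.01847839355469), 17.4295654296875)
spot ((620.4661865234375, -207.14035034179688), 19.71148681640625) ((620.3945922851562, -207.13768005371094), (38.04875183105469, 38.553794860839844), 72.03630065917969)
spot tri (array([ 0.62064018, -0.20751919,  0.07751742]), np.float64(0.0003563993265860807))
[[107 106 109 106 108 107 107 107 107 106 105 107 107 107 101]
 [107 108 107 107 107 107 107 107 107 108  97  85  88 110 108]
 [107 106 106 108 106 108  91  85  89 106  91  63 112 113 112]
 [106 106  94  85  88 106  93 112 111 113  45  41 112 112 112]
 [ 89 106 106 112  41  40  27 112 114 114  44  42 113 113 113]
 [ 47 113 111 113  42  38  33 111 114 112  40  41 115 113 112]
 [ 39 112 113 112  40  46  34 111 112 114  40  36 111 112 112]
 [ 42 113 113 112  42  44  43 113 113 112  43  41 113 111 113]
 [ 41 112 115 113  43  42  41 113 113 114  42  43 113 113 113]
 [ 43 113 112 113  43  42  43 112 114 114  43  40 113  91  90]
 [ 42 112 112 112  41  44  43 112 113  93  93 108  95  60  72]
 [ 43 112 111 113  46  59  90  97  94  66  42  81 107 105 105]
 [ 43  9
[... 1812 characters left out ...]
 36]
  [ 58  34  18]
  [ 71  63  55]
  [104 107 104]
  [104 106 103]
  [103 106 103]]

 [[ 69  75  76]
  [ 63  67  67]
  [ 65  56  52]
  [ 68  41  23]
  [ 40  26  16]
  [ 60  36  20]
  [ 61  36  19]
  [ 95  94  90]
  [105 106 103]
  [103 105 103]
  [105 107 103]]

 [[ 70  77  78]
  [ 67  74  74]
  [ 71  77  77]
  [ 81  85  83]
  [ 91  98 100]
  [ 63  66  65]
  [ 65  60  56]
  [105 106 103]
  [105 107 104]
  [105 107 103]
  [104 107 103]]]Traceback (most recent call last):
  File "<stdin>", line 28, in <module>
  File "<stdin>", line 10, in blobs
    return _wrapfunc(a, 'argmax', axis=axis, out=out, **kwds)
    return bound(*args, **kwds)
ValueError: attempt to get argmax of an empty sequence
```

Run:
```python
import cv2,numpy as np
t=cv2.imread("pics/top1.png")
print(t[146:188,286].tolist())
def up(a,k,n): cv2.imwrite(n,cv2.convertScaleAbs(cv2.resize(a,None,fx=k,fy=k,interpolation=cv2.INTER_NEAREST),alpha=2))
up(t[140:192,236:336],8,"pics/t_c.png")
```

```text
[[104, 108, 104], [103, 105, 102], [103, 107, 103], [103, 105, 103], [95, 97, 95], [89, 91, 88], [108, 106, 103], [112, 107, 104], [114, 109, 105], [113, 107, 104], [113, 106, 103], [114, 107, 105], [111, 106, 103], [113, 107, 105], [113, 106, 104], [113, 107, 103], [112, 107, 104], [113, 106, 104], [112, 107, 104], [113, 106, 104], [112, 106, 103], [113, 107, 105], [112, 107, 103], [112, 107, 105], [113, 107, 103], [113, 108, 104], [111, 105, 102], [113, 106, 103], [112, 107, 104], [112, 107, 103], [90, 87, 85], [83, 85, 84], [98, 98, 95], [69, 69, 66], [76, 78, 77], [103, 105, 103], [104, 106, 103], [103, 107, 103], [102, 106, 102], [99, 105, 103], [102, 107, 103], [106, 108, 106]]
```

View pics/t_c.png

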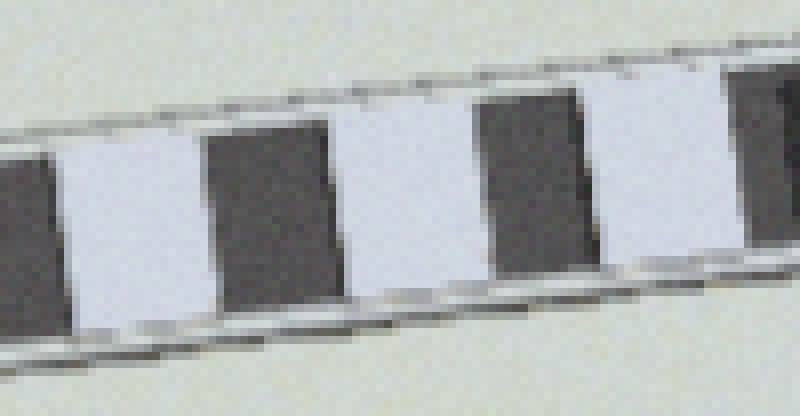

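```bash
cat >> m.py <<'E'
k=6
def blob(d,cond,roi,blur=0):
    x0,y0,x1,y1=roi
    im=d["img"][y0:y1,x0:x1]
    im=cv2.resize(im,None,fx=k,fy=k,interpolation=cv2.INTER_LINEAR).astype(np.float32)
    if blur: im=cv2.GaussianBlur(im,(0,0),blur)
    m=cond(im[...,0],im[...,1],im[...,2]).astype(np.uint8)
    n,l,st,c=cv2.connectedComponentsWithStats(m)
    i=1+np.argmax(st[1:,4]); mm=(l==i).astype(np.uint8)
    cn=max(cv2.findContours(mm,cv2.RETR_EXTERNAL,cv2.CHAIN_APPROX_NONE)[0],key=cv2.contourArea).reshape(-1,2).astype(float)
    return (cn+0.5)/k-0.5+[x0,y0],mm
def rect(P):
    r=cv2.minAreaRect((P[:,:2]*1000).astype(np.float32)); b=cv2.boxPoints(r)
    e1=b[1]-b[0];e2=b[2]-b[1]
    L=e1 if np.hypot(*e1)>np.hypot(*e2) else e2
    return np.round(r[0],1),np.round(sorted(r[1]),1),round(float(np.degrees(np.arctan2(L[1],L[0])))%180,1)
def cen(P): # area centroid mm
    m=cv2.moments((P[:,:2]*1000).astype(np.float32).reshape(-1,1,2)); return np.round([m["m10"]/m["m00"],m["m01"]/m["m00"]],1),round(m["m00"])
E
python3 - <<'E'
from m import *
t,s=meas("2",False)
C={}
for nm,roi in dict(L=(238,150,268,187),M=(273,146,302,183),R=(305,142,333,180)).items():
    c,m=blob(t,lambda b,g,r:(b-g>2.5)&(b>78),roi,3); P=onz(t,c,.018); print(nm,rect(P),cen(P))
    C[nm]=cen(P)[0]
v=C["L"]-C["R"];print("rail dir deg",np.degrees(np.arctan2(v[1],v[0])),np.linalg.norm(C["L"]-C["M"]),np.linalg.norm(C["M"]-C["R"]))
# dark gaps rail
c,m=blob(t,lambda b,g,r:(b-g>2.5)&(b>78)|(b<70),(200,140,345,190),1); P=onz(t,c,.010); print("rail",rect(P))
# holder top faces
defs=dict(lens=((232,208,258,240),lambda b,g,r:(b-r>30)&(b>67-4)),
 filt=((180,240,206,270),lambda b,g,r:(r-b>45)&(r>0)),
 iris=((358,230,388,262),lambda b,g,r:(b+g+r<150)))
for nm,(roi,cond) in defs.items():
    c,m=blob(t,cond,roi,0); P=onz(t,c,.066); print(nm,rect(P),cen(P))
    x0,y0,x1,y1=roi
    cv2.imwrite(f"pics/mk_{nm}.png",np.hstack([cv2.resize(t["img"][y0:y1,x0:x1],None,fx=12,fy=12,interpolation=cv2.INTER_NEAREST)*2,cv2.cvtColor(cv2.resize(m*255,None,fx=2,fy=2),cv2.COLOR_GRAY2BGR)]))
ims=[cv2.imread(f"pics/mk_{n}.png") for n in defs]
W=max(i.shape[1] for i in ims)
big=cv2.resize(np.vstack([cv2.copyMakeBorder(i,0,0,0,W-i.shape[1],0) for i in ims]),None,fx=.5,fy=.5); cv2.imwrite("pics/mk1.png",big);print(big.shape)
E
```

```text
L (array([588.7,  66. ]), array([46.5, 60.8]), 6.3) (array([588.8,  66.3]), 2598)
M (array([598.2, -18.9]), array([46.7, 62. ]), 5.7) (array([598.6, -18.8]), 2646)
R (array([608. , -97.8]), array([46.4, 63.6]), 6.2) (array([607.9, -97.9]), 2687)
rail dir deg 96.63491658462519 85.66241883113038 79.64483661857811
rail (array([580.2, 120.7]), array([ 81.7, 159.1]), 90.9)
lens (array([455.1,  92. ]), array([18.9, 47.7]), 159.9) (array([455.1,  90.6]), 605)
filt (array([380.1, 217.5]), array([16.2, 48.6]), 13.8) (array([380.1, 217.6]), 705)
iris (array([ 396. , -214.8]), array([38.7, 50.7]), 163.1) (array([ 395.6, -215.2]), 1751)
(564, 360, 3)
```

View pics/mk1.png

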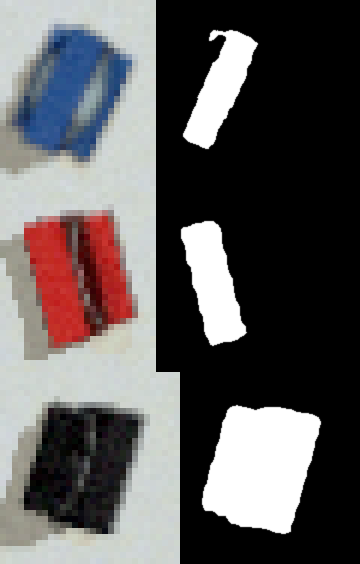

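```bash
cat >> m.py <<'E'
def box(cx,cy,ang,hx,hy,z):
    a=np.radians(ang);u=np.array([np.cos(a),np.sin(a)]);v=np.array([-u[1],u[0]]);c=np.array([cx,cy])
    return [[*(c+sx*hx*u+sy*hy*v)/1000,z/1000] for sx,sy in((-1,-1),(1,-1),(1,1),(-1,1))]
def overlay(d,boxes,roi,K,gain=2):
    x0,y0,x1,y1=roi
    im=cv2.convertScaleAbs(cv2.resize(d["img"][y0:y1,x0:x1],None,fx=K,fy=K,interpolation=cv2.INTER_NEAREST),alpha=gain)
    for b,col in boxes:
        p=((proj(d,b)+0.5-[x0,y0])*K).astype(np.int32); cv2.polylines(im,[p],True,col,1)
    return im
E
python3 - <<'E'
from m import *
t,s=meas("3",False)
c,m=blob(t,lambda b,g,r:(b-r>38)&(b>62),(232,208,258,240)); m=cv2.morphologyEx(m,cv2.MORPH_OPEN,np.ones((19,19)))
cn=max(cv2.findContours(m,0,1)[0],key=cv2.contourArea).reshape(-1,2); P=onz(t,(cn+.5)/k-.5+[232,208],.066);print(rect(P),cen(P))
H=dict(lens=(455.1,90.8,-20.3),filt=(380.1,217.6,13.8),iris=(392.7,-225.7,-16.9))
rt=dict(lens=(228,205,262,240),filt=(176,238,210,272),iris=(356,228,390,262))
rs=dict(lens=(248,185,288,225),filt=(202,165,242,205),iris=(294,298,334,338))
rows=[]
for n,(x,y,a) in H.items():
    B=[(box(x,y,a,25,8,66),(0,255,255)),(box(x,y,a,23,18,10),(255,0,255)),(box(x,y,a,23,18,0),(0,255,0))]
    g=6 if n=="iris" else 2
    rows.append(np.hstack([cv2.resize(overlay(t,B,rt[n],12,g),(260,260)) if 0 else cv2.resize(overlay(t,B,rt[n],8,g),(272,272)),cv2.resize(overlay(s,B,rs[n],7,min(g,4)),(272,272))]))
cv2.imwrite("pics/ov1.png",np.vstack(rows[:2]));cv2.imwrite("pics/ov2.png",rows[2])
E
```

```text
(array([454.4,  90.6]), array([13.4, 46.1]), 155.0) (array([454.5,  90.6]), 521)
```

View pics/ov1.png

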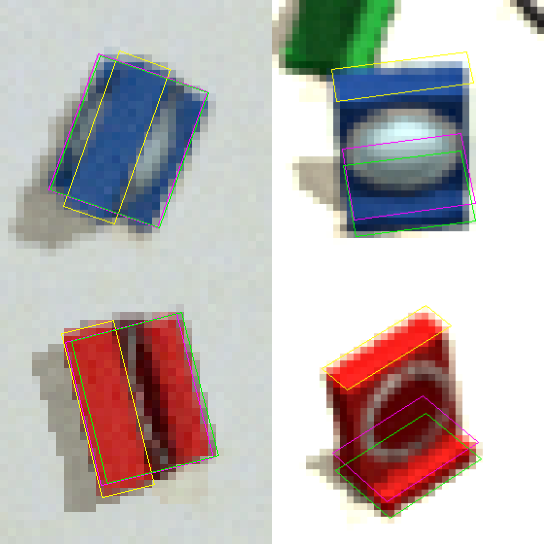

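View pics/ov2.png

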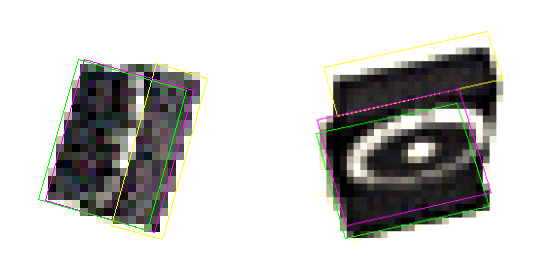

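Run:
```python
from m import *
t,s=meas("3",False)
H=dict(lens=(454.6,90.6,-25),iris=(394,-223.7,-13.5))
rt=dict(lens=(228,205,262,240),filt=(176,238,210,272),iris=(356,228,390,262))
rs=dict(lens=(248,185,288,225),filt=(202,165,242,205),iris=(294,298,334,338))
rows=[]
for n,(x,y,a) in H.items():
    B=[(box(x,y,a,25,8,66),(0,255,255)),(box(x,y,a,23,18,10),(255,0,255)),(box(x,y,a,23,18,0),(0,255,0))]
    g=6 if n=="iris" else 2
    rows.append(np.hstack([cv2.resize(overlay(t,B,rt[n],8,g),(272,272)),cv2.resize(overlay(s,B,rs[n],7,min(g,4)),(272,272))]))
cv2.imwrite("pics/ov3.png",np.vstack(rows[:2]))
```

```text
(no output)
```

View pics/ov3.png

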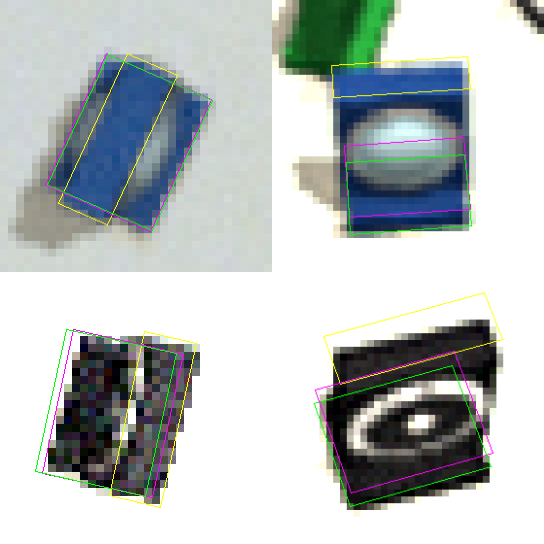

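Run:
```python
from m import *
t,s=meas("3",False)
im=cv2.convertScaleAbs(np.vstack([cv2.resize(t["img"][228:264,354:392],None,fx=14,fy=14,interpolation=cv2.INTER_CUBIC)]),alpha=5)
im2=cv2.convertScaleAbs(cv2.resize(s["img"][298:338,296:334],None,fx=14,fy=14,interpolation=cv2.INTER_CUBIC),alpha=4)
cv2.imwrite("pics/ir1.png",im);cv2.imwrite("pics/ir2.png",im2)
# silhouettes
for d,roi,th in((t,(356,230,390,262),150),(s,(298,300,334,336),200)):
    c,m=blob(d,lambda b,g,r:(b+g+r<th),roi); hl=cv2.convexHull(c.astype(np.float32)); ap=cv2.approxPolyDP(hl,1.0,True).reshape(-1,2); print(np.round(ap,1).tolist())
    print("z0",np.round(onz(d,ap,0)[:,:2]*1000,1).tolist());print("z66",np.round(onz(d,ap,.066)[:,:2]*1000,1).tolist())
```

```text
[[366.1000061035156, 235.1999969482422], [374.20001220703125, 235.39999389648438], [380.8999938964844, 237.60000610351562], [375.6000061035156, 256.20001220703125], [367.3999938964844, 255.1999969482422], [361.3999938964844, 252.10000610351562]]
z0 [[419.0, -217.2], [418.2, -238.1], [412.4, -255.2], [365.5, -240.6], [368.4, -219.7], [376.7, -204.5]]
z66 [[419.8, -203.6], [419.1, -223.4], [413.6, -239.5], [369.3, -225.7], [372.1, -206.0], [379.9, -191.6]]
[[324.8999938964844, 304.20001220703125], [327.20001220703125, 309.8999938964844], [325.1000061035156, 328.79998779296875], [304.8999938964844, 332.79998779296875], [300.20001220703125, 325.8999938964844], [300.20001220703125, 316.3999938964844], [302.6000061035156, 309.1000061035156]]
z0 [[438.9, -202.9], [435.8, -216.9], [407.8, -250.9], [366.5, -237.1], [366.0, -219.1], [377.3, -200.5], [390.7, -188.2]]
z66 [[416.0, -229.0], [413.1, -241.8], [387.4, -273.0], [349.6, -260.4], [349.1, -243.9], [359.5, -226.7], [371.7, -215.5]]
```

View pics/ir1.png

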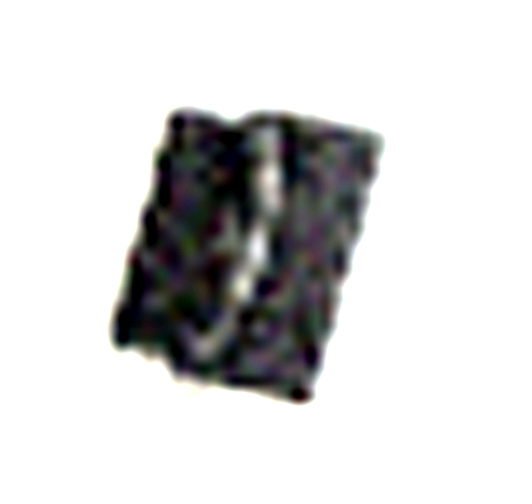

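View pics/ir2.png

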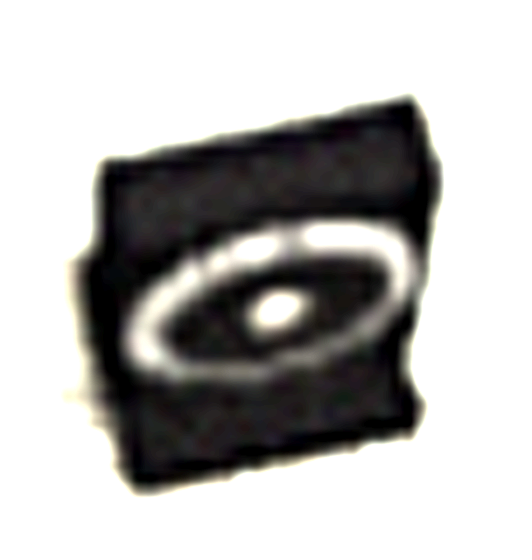

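```bash
cat > go.py <<'E'
import sys
from h import *
def tell(x,y,z,phi):
    o=readout.observe();R=np.array(o["tool_rot"]);p=np.array(o["position"])
    f=np.degrees(np.arctan2(R[1,1],R[0,1])); d=(phi-f+90)%180-90
    a=np.radians(phi);Rt=np.array([[-np.sin(a),np.cos(a),0],[np.cos(a),np.sin(a),0],[0,0,-1]]).T
    Rt=np.column_stack([[-np.sin(a),np.cos(a),0],[np.cos(a),np.sin(a),0],[0,0,-1]])
    if Rt[:,1]@R[:,1]<0: Rt[:,:2]*=-1
    w=np.array([x,y,z])-p
    rv=cv2.Rodrigues(R.T@Rt)[0].ravel()
    print("t",round(o["time_s"],2),"pos",np.round(p,4),"phi",round(f,2),"tilt",np.round(R[:2,2],4),"grip",round(o["grip_width"],4))
    print("shift units cur axes",np.round(R.T@w/.02,3)," final axes",np.round(Rt.T@w/.02,3)," turn deg",np.round(np.degrees(rv),2),"units",np.round(np.degrees(rv)/120,4))
if __name__=="__main__": tell(*map(float,sys.argv[1:5]))
E
python3 go.py .4546 .0906 .15 -25
```

```text
t 0.6 pos [0.1895 0.5163 0.2313] phi 69.84 tilt [0. 0.] grip 0.0855
shift units cur axes [-19.777 -15.414   4.066]  final axes [ 13.69  -21.007   4.066]  turn deg [  0.     0.   -85.16] units [ 0.      0.     -0.7097]
```

move_arm([
  [[0,0,0],[0,0,0.0595],1],
  [[0,0,0],[0,0,0.0595],1],
  [[0,0,0],[0,0,0.0595],1],
  [[0,0,0],[0,0,0.0595],1],
  [[0,0,0],[0,0,0.0595],1],
  [[0,0,0],[0,0,0.0595],1],
  [[0,0,0],[0,0,0.0595],1],
  [[0,0,0],[0,0,0.0595],1],
  [[0,0,0],[0,0,0.0595],1],
  [[0,0,0],[0,0,0.0595],1],
  [[0,0,0],[0,0,0.0595],1],
  [[0,0,0],[0,0,0.0595],1],
], squeeze=40)

```text
time_s: 1.6
position: [0.1895, 0.5162, 0.2314]
tool_rot: [[0.282, 0.959, 0.0], [0.959, -0.282, 0.0], [0.0, 0.0, -1.0]]
ft_force: [0.2, -0.6, -0.0]
grip_width: 0.0853
```

```bash
python3 go.py .4546 .0906 .15 -25
```

```text
t 1.6 pos [0.1895 0.5162 0.2314] phi -16.37 tilt [0.     0.0001] grip 0.0853
shift units cur axes [-16.683  18.718   4.068]  final axes [-13.686  21.009   4.07 ]  turn deg [ 0.   -0.01  8.63] units [ 0.     -0.0001  0.0719]
```

move_arm([
  [[0,0,0],[0,0,0.036],1],
  [[0,0,0],[0,0,0.036],1],
  [[-0.62,0.95,0.1],[0,0,0],1],
  [[-0.62,0.95,0.1],[0,0,0],1],
  [[-0.62,0.95,0.1],[0,0,0],1],
  [[-0.62,0.95,0.1],[0,0,0],1],
  [[-0.62,0.95,0.1],[0,0,0],1],
  [[-0.62,0.95,0.1],[0,0,0],1],
  [[-0.62,0.95,0.1],[0,0,0],1],
  [[-0.62,0.95,0.1],[0,0,0],1],
  [[-0.62,0.95,0.1],[0,0,0],1],
  [[-0.62,0.95,0.1],[0,0,0],1],
])

```text
time_s: 2.6
position: [0.309, 0.3166, 0.2107]
tool_rot: [[0.431, 0.903, 0.002], [0.903, -0.431, 0.003], [0.003, 0.0, -1.0]]
ft_force: [-0.1, 0.3, -0.5]
grip_width: 0.0855
```

```bash
python3 go.py .4546 .0906 .15 -25
```

```text
t 2.6 pos [0.309  0.3166 0.2107] phi -25.5 tilt [0.0018 0.003 ] grip 0.0855
shift units cur axes [-7.074 11.435  3.016]  final axes [-7.164 11.373  3.037]  turn deg [ 0.02 -0.2  -0.5 ] units [ 0.0002 -0.0017 -0.0042]
```

move_arm([
  [[-0.59,0.95,0.25],[0,0,-0.004],1],
  [[-0.59,0.95,0.25],[0,0,0],1],
  [[-0.59,0.95,0.25],[0,0,0],1],
  [[-0.59,0.95,0.25],[0,0,0],1],
  [[-0.59,0.95,0.25],[0,0,0],1],
  [[-0.59,0.95,0.25],[0,0,0],1],
  [[-0.59,0.95,0.25],[0,0,0],1],
  [[-0.59,0.95,0.25],[0,0,0],1],
  [[-0.59,0.95,0.25],[0,0,0],1],
  [[-0.59,0.95,0.25],[0,0,0],1],
  [[-0.59,0.95,0.25],[0,0,0],1],
  [[-0.59,0.9,0.25],[0,0,0],1],
])

```text
time_s: 3.6
position: [0.4618, 0.0799, 0.1503]
tool_rot: [[0.423, 0.906, 0.009], [0.906, -0.423, 0.005], [0.008, 0.006, -1.0]]
ft_force: [1.2, -0.4, -0.9]
grip_width: 0.0854
```

```bash
python3 go.py .4546 .0906 .11 -25
```

```text
t 3.6 pos [0.4618 0.0799 0.1503] phi -25.03 tilt [0.0086 0.0048] grip 0.0854
shift units cur axes [ 0.316 -0.565  2.016]  final axes [ 0.333 -0.553  2.017]  turn deg [ 0.33 -0.46 -0.03] units [ 0.0028 -0.0038 -0.0002]
```

move_arm([
  [[0.15,-0.28,0.5],[0.0028,-0.0038,0],1],
  [[0.15,-0.25,0.5],[0,0,0],1],
  [[0,0,0.5],[0,0,0],1],
  [[0,0,0.4],[0,0,0],1],
  [[0,0,0],[0,0,0],1],
])

```text
time_s: 4.02
position: [0.4571, 0.0866, 0.1098]
tool_rot: [[0.429, 0.903, 0.001], [0.903, -0.429, -0.001], [-0.001, 0.001, -1.0]]
ft_force: [1.0, -0.3, 0.0]
grip_width: 0.0853
```

```bash
python3 go.py .4546 .0906 .023 -25
python3 - <<'E'
from m import *
t,s=meas("4",False)
B=[(box(454.6,90.6,-25,25,8,66),(0,255,255))]
a=overlay(t,B,(205,180,285,260),7); b=overlay(s,B,(220,130,310,220),6)
cv2.imwrite("pics/l4t.png",a);cv2.imwrite("pics/l4s.png",b)
E
```

```text
t 4.02 pos [0.4571 0.0866 0.1098] phi -25.38 tilt [ 0.0007 -0.001 ] grip 0.0853
shift units cur axes [ 0.133 -0.203  4.34 ]  final axes [ 0.131 -0.197  4.341]  turn deg [ 0.06  0.03 -0.38] units [ 0.0005  0.0003 -0.0032]
```

View pics/l4s.png

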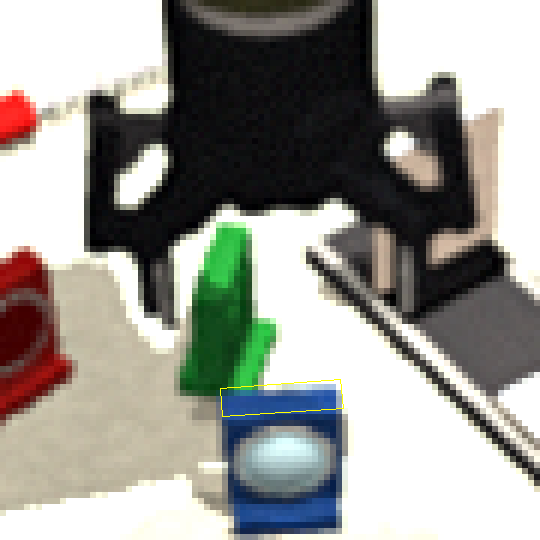

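move_arm([
  [[0.13,-0.2,0.6],[0,0,-0.003],1],
  [[0,0,0.7],[0,0,0],1],
  [[0,0,0.7],[0,0,0],1],
  [[0,0,0.7],[0,0,0],1],
  [[0,0,0.7],[0,0,0],1],
  [[0,0,0.6],[0,0,0],1],
  [[0,0,0.3],[0,0,0],1],
  [[0,0,0],[0,0,0],1],
])

```text
time_s: 4.78
position: [0.46, 0.0916, 0.0275]
tool_rot: [[0.421, 0.907, 0.017], [0.907, -0.421, -0.002], [0.005, 0.016, -1.0]]
ft_force: [0.0, 0.6, 0.1]
grip_width: 0.085
```

```bash
python3 go.py .4546 .0906 .023 -25
```

```text
t 4.78 pos [0.46   0.0916 0.0275] phi -24.88 tilt [ 0.0166 -0.0019] grip 0.085
shift units cur axes [-0.161 -0.228  0.219]  final axes [-0.16  -0.224  0.224]  turn deg [ 0.91 -0.3   0.12] units [ 0.0075 -0.0025  0.001 ]
```

move_arm([
  [[-0.16,-0.228,0.2],[0.0075,-0.0025,0.001],1],
  [[0,0,0],[0,0,0],1],
])

```text
time_s: 4.95
position: [0.4548, 0.0907, 0.0242]
tool_rot: [[0.422, 0.906, 0.0], [0.906, -0.422, 0.0], [0.0, 0.0, -1.0]]
ft_force: [-1.3, 0.1, -0.1]
grip_width: 0.0852
```

```bash
python3 go.py .4546 .0906 .023 -25
```

```text
t 4.95 pos [0.4548 0.0907 0.0242] phi -24.98 tilt [0.0004 0.0001] grip 0.0852
shift units cur axes [-0.008 -0.007  0.06 ]  final axes [-0.008 -0.007  0.06 ]  turn deg [ 0.02 -0.01  0.02] units [ 0.0001 -0.0001  0.0001]
```

Converged. Closing.

move_arm([
  [[0,0,0],[0,0,0],-1],
  [[0,0,0],[0,0,0],-1],
  [[0,0,0],[0,0,0],-1],
  [[0,0,0],[0,0,0],-1],
  [[0,0,0],[0,0,0],-1],
  [[0,0,0],[0,0,0],-1],
  [[0,0,0],[0,0,0],-1],
  [[0,0,0],[0,0,0],-1],
], squeeze=40)

```text
time_s: 5.62
position: [0.4556, 0.0906, 0.0261]
tool_rot: [[0.422, 0.906, 0.004], [0.906, -0.422, -0.0], [0.001, 0.003, -1.0]]
ft_force: [-0.2, 0.6, -1.6]
grip_width: 0.0496
```

```bash
python3 go.py .4546 .0906 .12 -25
```

```text
t 5.62 pos [0.4556 0.0906 0.0261] phi -24.99 tilt [ 0.0035 -0.0001] grip 0.0496
shift units cur axes [-0.015 -0.028 -4.693]  final axes [-0.022 -0.043 -4.693]  turn deg [ 0.18 -0.08  0.01] units [ 0.0015 -0.0007  0.0001]
```

move_arm([
  [[0,0,-0.5],[0.0015,-0.0007,0],-1],
  [[0,0,-0.9],[0,0,0],-1],
  [[0,0,-0.9],[0,0,0],-1],
  [[0,0,-0.9],[0,0,0],-1],
  [[0,0,-0.9],[0,0,-0.04],-1],
  [[0,0,-0.5],[0,0,-0.05],-1],
  [[0,0,0],[0,0,-0.05],-1],
  [[0,0,0],[0,0,-0.05],-1],
  [[0,0,0],[0,0,-0.05],-1],
  [[0,0,0],[0,0,-0.02],-1],
])

```text
time_s: 6.45
position: [0.4543, 0.0907, 0.1219]
tool_rot: [[-0.133, 0.991, -0.004], [0.991, 0.133, 0.0], [0.001, -0.004, -1.0]]
ft_force: [-0.5, 0.1, -2.1]
grip_width: 0.0498
```

```bash
python3 go.py .5985 -.0188 .12 6.4
```

```text
t 6.45 pos [0.4543 0.0907 0.1219] phi 7.63 tilt [-0.0037  0.0002] grip 0.0498
shift units cur axes [-6.383  6.42   0.068]  final axes [-6.243  6.555  0.096]  turn deg [-0.21 -0.04  1.23] units [-0.0017 -0.0003  0.0103]
```

move_arm([
  [[-0.6,0.6,0],[-0.0017,0,0.01],-1],
  [[-0.8,0.85,0],[0,0,0],-1],
  [[-0.8,0.85,0],[0,0,0],-1],
  [[-0.8,0.85,0],[0,0,0],-1],
  [[-0.8,0.85,0],[0,0,0],-1],
  [[-0.8,0.85,0],[0,0,0],-1],
  [[-0.7,0.75,0],[0,0,0],-1],
  [[-0.5,0.5,0],[0,0,0],-1],
  [[-0.2,0.2,0],[0,0,0],-1],
  [[0,0,0],[0,0,0],-1],
])

```text
time_s: 7.28
position: [0.5966, -0.018, 0.1187]
tool_rot: [[-0.116, 0.993, -0.007], [0.993, 0.116, 0.002], [0.003, -0.006, -1.0]]
ft_force: [0.0, 0.9, -1.7]
grip_width: 0.0493
```

```bash
python3 go.py .5985 -.0188 .08 6.4
python3 - <<'E'
from m import *
o=readout.observe();p=o["position"];z=(p[2]-.0261)*1000
t,s=meas("5",True)
x,y=p[:2]*1000
B=[(box(x,y,6.4,25,8,z+66),(0,255,255)),(box(x,y,6.4,23,18,z),(0,255,0)),(box(x,y,6.4,25,8,z+10),(255,0,255))]
a=overlay(t,B,(240,110,340,210),6); b=overlay(s,B,(280,130,380,230),6)
cv2.imwrite("pics/p5t.png",a);cv2.imwrite("pics/p5s.png",b)
E
```

```text
t 7.28 pos [ 0.5966 -0.018   0.1187] phi 6.67 tilt [-0.0066  0.0017] grip 0.0493
shift units cur axes [-0.057  0.102  1.935]  final axes [-0.052  0.09   1.936]  turn deg [-0.36 -0.14  0.27] units [-0.003  -0.0012  0.0022]
```

View pics/p5s.png

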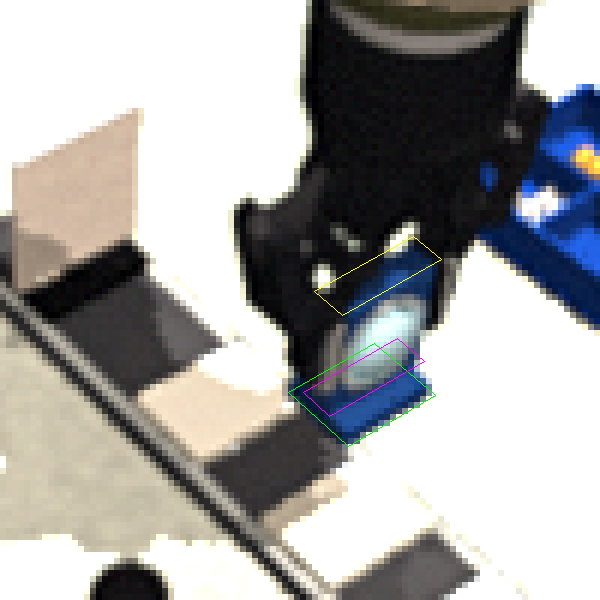

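View pics/p5t.png

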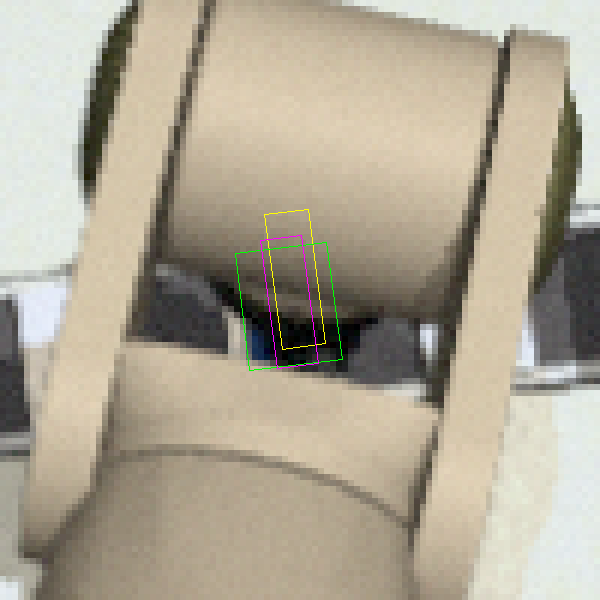

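move_arm([
  [[-0.05,0.09,0.4],[-0.003,-0.0012,0.0022],-1],
  [[0,0,0.7],[0,0,0],-1],
  [[0,0,0.7],[0,0,0],-1],
  [[0,0,0.7],[0,0,0],-1],
  [[0,0,0.5],[0,0,0],-1],
  [[0,0,0.2],[0,0,0],-1],
])

```text
time_s: 7.88
position: [0.5937, -0.013, 0.055]
tool_rot: [[-0.117, 0.993, 0.001], [0.993, 0.117, 0.001], [0.0, 0.001, -1.0]]
ft_force: [-0.7, 0.7, -1.4]
grip_width: 0.0494
```

```bash
python3 go.py .5985 -.0188 .0455 6.4
```

```text
t 7.88 pos [ 0.5937 -0.013   0.055 ] phi 6.69 tilt [0.0008 0.0006] grip 0.0494
shift units cur axes [-0.318  0.205  0.476]  final axes [-0.316  0.207  0.476]  turn deg [ 0.05 -0.03  0.29] units [ 0.0004 -0.0002  0.0024]
```

move_arm([
  [[-0.3,0.2,0.1],[0,0,0.0024],-1],
  [[0,0,0.1],[0,0,0],-1],
  [[0,0,0],[0,0,0],-1],
])

```text
time_s: 8.13
position: [0.5981, -0.0179, 0.0509]
tool_rot: [[-0.112, 0.994, -0.0], [0.994, 0.112, 0.001], [0.001, 0.0, -1.0]]
ft_force: [0.8, 0.6, -1.2]
grip_width: 0.0493
```

```bash
python3 go.py .5985 -.0188 .0445 6.4
```

```text
t 8.13 pos [ 0.5981 -0.0179  0.0509] phi 6.44 tilt [-0.0001  0.0008] grip 0.0493
shift units cur axes [-0.045  0.015  0.322]  final axes [-0.045  0.015  0.322]  turn deg [ 0.   -0.05  0.04] units [ 0.     -0.0004  0.0003]
```

move_arm([
  [[-0.045,0.015,0.15],[0,0,0],-1],
  [[0,0,0.1],[0,0,0],-1],
  [[0,0,0.05],[0,0,0],-1],
])

```text
time_s: 8.38
position: [0.5995, -0.0193, 0.046]
tool_rot: [[-0.112, 0.994, 0.003], [0.994, 0.112, 0.0], [-0.0, 0.003, -1.0]]
ft_force: [-0.2, 1.1, -2.1]
grip_width: 0.0495
```

```bash
python3 go.py .5985 -.0188 .0440 6.4
```

```text
t 8.38 pos [ 0.5995 -0.0193  0.046 ] phi 6.42 tilt [0.0029 0.0002] grip 0.0495
shift units cur axes [ 0.028 -0.045  0.1  ]  final axes [ 0.028 -0.045  0.1  ]  turn deg [0.17 0.01 0.02] units [0.0014 0.0001 0.0002]
```

move_arm([
  [[0.028,-0.045,0.06],[0.0014,0,0],-1],
  [[0,0,0.04],[0,0,0],-1],
])

```text
time_s: 8.55
position: [0.5985, -0.0189, 0.0441]
tool_rot: [[-0.112, 0.994, 0.0], [0.994, 0.112, -0.0], [-0.0, 0.0, -1.0]]
ft_force: [0.6, -0.0, -2.2]
grip_width: 0.0497
```

```bash
python3 go.py .5985 -.0188 .0430 6.4
```

```text
t 8.55 pos [ 0.5985 -0.0189  0.0441] phi 6.42 tilt [ 0.0002 -0.0003] grip 0.0497
shift units cur axes [ 0.003 -0.001  0.054]  final axes [ 0.003 -0.001  0.054]  turn deg [0.01 0.02 0.02] units [0.0001 0.0001 0.0001]
```

move_arm([
  [[0,0,0.06],[0,0,0],-1],
  [[0,0,0.02],[0,0,0],-1],
])

```text
time_s: 8.72
position: [0.5987, -0.0189, 0.0439]
tool_rot: [[-0.112, 0.994, 0.001], [0.994, 0.112, -0.001], [-0.001, 0.001, -1.0]]
ft_force: [0.7, -0.9, -1.0]
grip_width: 0.0492
```

```bash
python3 go.py .5985 -.0188 .0430 6.4
```

```text
t 8.72 pos [ 0.5987 -0.0189  0.0439] phi 6.42 tilt [ 0.0014 -0.0008] grip 0.0492
shift units cur axes [ 0.008 -0.009  0.044]  final axes [ 0.008 -0.009  0.045]  turn deg [0.07 0.06 0.02] units [0.0006 0.0005 0.0002]
```

move_arm([
  [[0,0,0.08],[0,0,0],-1],
  [[0,0,0.05],[0,0,0],-1],
])

```text
time_s: 8.88
position: [0.5987, -0.019, 0.0438]
tool_rot: [[-0.112, 0.994, 0.003], [0.994, 0.112, -0.001], [-0.002, 0.002, -1.0]]
ft_force: [-1.5, 0.9, 4.8]
grip_width: 0.0494
```

```bash
python3 go.py .5985 -.0188 .0430 6.4
```

```text
t 8.88 pos [ 0.5987 -0.019   0.0438] phi 6.44 tilt [ 0.0026 -0.0015] grip 0.0494
shift units cur axes [ 0.011 -0.011  0.042]  final axes [ 0.011 -0.011  0.042]  turn deg [0.14 0.1  0.04] units [0.0012 0.0008 0.0003]
```

move_arm([
  [[0,0,0],[0,0,0],0.4],
  [[0,0,0],[0,0,0],0.6],
  [[0,0,0],[0,0,0],1],
  [[0,0,0],[0,0,0],1],
  [[0,0,0],[0,0,0],1],
  [[0,0,0],[0,0,0],1],
])

```text
time_s: 9.38
position: [0.5993, -0.019, 0.0442]
tool_rot: [[-0.112, 0.994, 0.005], [0.994, 0.112, -0.002], [-0.002, 0.004, -1.0]]
ft_force: [-1.1, 0.1, -0.3]
grip_width: 0.0854
```

```bash
python3 go.py .5985 -.0188 .150 6.4
```

```text
t 9.38 pos [ 0.5993 -0.019   0.0442] phi 6.44 tilt [ 0.0046 -0.0018] grip 0.0854
shift units cur axes [ 3.000e-03 -1.800e-02 -5.291e+00]  final axes [ 0.015 -0.041 -5.29 ]  turn deg [0.25 0.13 0.04] units [0.0021 0.0011 0.0003]
```

move_arm([
  [[0,-0.02,-0.6],[0.002,0.001,0],1],
  [[0,0,-0.9],[0,0,0],1],
  [[0,0,-0.9],[0,0,0],1],
  [[0,0,-0.9],[0,0,0],1],
  [[0,0,-0.9],[0,0,0],1],
  [[0,0,-0.9],[0,0,0],1],
  [[0,0,0],[0,0,-0.03],1],
  [[0,0,0],[0,0,-0.03],1],
])

```text
time_s: 10.05
position: [0.5983, -0.019, 0.1493]
tool_rot: [[-0.238, 0.971, -0.004], [0.971, 0.238, 0.001], [0.002, -0.004, -1.0]]
ft_force: [-0.3, -0.0, -0.3]
grip_width: 0.0855
```

```bash
python3 go.py .3801 .2176 .12 13.8
```

```text
t 10.05 pos [ 0.5983 -0.019   0.1493] phi 13.78 tilt [-0.004   0.0008] grip 0.0855
shift units cur axes [14.084 -7.776  1.516]  final axes [14.089 -7.776  1.463]  turn deg [-0.21 -0.1  -0.02] units [-0.0017 -0.0008 -0.0002]
```

move_arm([
  [[0.6,-0.3,0],[-0.0017,-0.0008,0],1],
  [[0.97,-0.54,0],[0,0,0],1],
  [[0.97,-0.54,0],[0,0,0],1],
  [[0.97,-0.54,0],[0,0,0],1],
  [[0.97,-0.54,0],[0,0,0],1],
  [[0.97,-0.54,0],[0,0,0],1],
  [[0.97,-0.54,0],[0,0,0],1],
  [[0.97,-0.54,0],[0,0,0],1],
  [[0.97,-0.54,0],[0,0,0],1],
  [[0.97,-0.54,0],[0,0,0],1],
  [[0.97,-0.54,0],[0,0,0],1],
  [[0.97,-0.54,0],[0,0,0],1],
])

```text
time_s: 11.05
position: [0.4176, 0.1742, 0.1483]
tool_rot: [[-0.236, 0.972, 0.004], [0.972, 0.236, -0.001], [-0.002, 0.003, -1.0]]
ft_force: [0.2, -0.3, -0.0]
grip_width: 0.0852
```

```bash
python3 go.py .3801 .2176 .1 13.8
```

```text
t 11.05 pos [0.4176 0.1742 0.1483] phi 13.64 tilt [ 0.0038 -0.001 ] grip 0.0852
shift units cur axes [ 2.556 -1.319  2.407]  final axes [ 2.556 -1.304  2.417]  turn deg [ 0.2   0.1  -0.16] units [ 0.0017  0.0009 -0.0013]
```

move_arm([
  [[0.8,-0.4,0.2],[0.0017,0.0009,-0.0013],1],
  [[0.8,-0.4,0.4],[0,0,0],1],
  [[0.6,-0.3,0.5],[0,0,0],1],
  [[0.3,-0.15,0.5],[0,0,0],1],
  [[0,0,0.4],[0,0,0],1],
  [[0,0,0.2],[0,0,0],1],
  [[0,0,0],[0,0,0],1],
])

```text
time_s: 11.63
position: [0.3761, 0.2218, 0.1035]
tool_rot: [[-0.244, 0.97, 0.001], [0.97, 0.244, 0.001], [0.001, 0.002, -1.0]]
ft_force: [1.4, -0.2, -0.7]
grip_width: 0.0856
```

```bash
python3 go.py .3801 .2176 .023 13.8;  python3 - <<'E'
from m import *
t,s=meas("6",True)
B=[(box(598.5,-18.8,6.4,25,8,84),(0,255,255)),(box(598.5,-18.8,6.4,23,18,18),(0,255,0)),(box(598.5,-18.8,6.4,30,23,18),(0,0,255))]
a=overlay(t,B,(250,120,330,200),6); b=overlay(s,B,(200,130,400,260),4)
cv2.imwrite("pics/p6t.png",a);cv2.imwrite("pics/p6s.png",b)
E
```

```text
t 11.63 pos [0.3761 0.2218 0.1035] phi 14.1 tilt [0.0014 0.0011] grip 0.0856
shift units cur axes [-0.254  0.135  4.025]  final axes [-0.25   0.143  4.025]  turn deg [ 0.09 -0.04  0.3 ] units [ 0.0008 -0.0003  0.0025]
```

View pics/p6s.png

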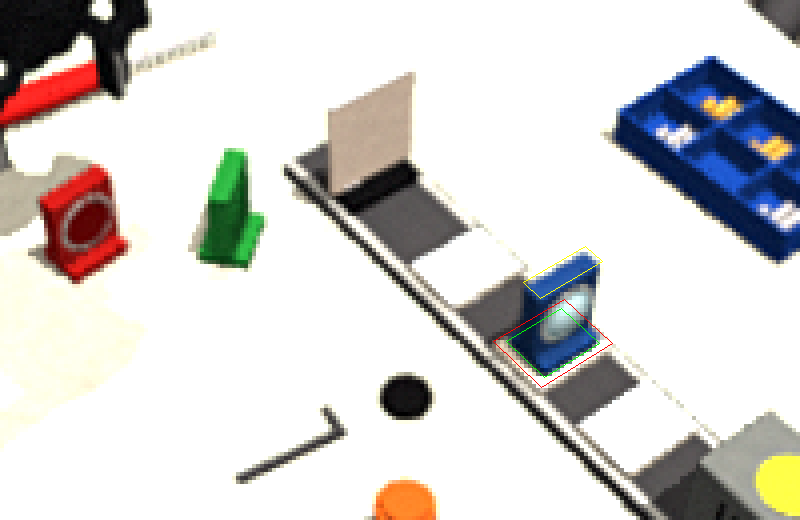

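View pics/p6t.png

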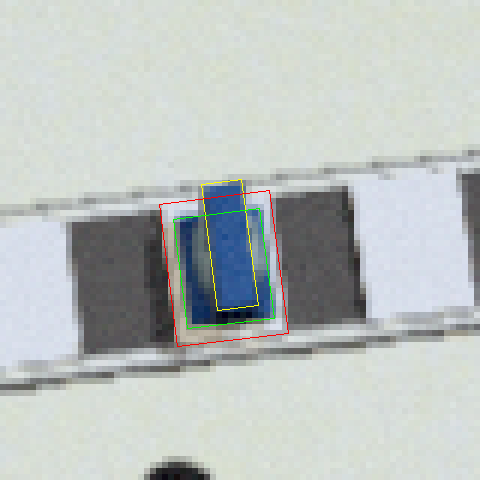

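The lens sits on the middle carrier within about 1 px of the predicted outline. Now down on the filter.

move_arm([
  [[-0.25,0.14,0.4],[0.0008,0,0.0025],1],
  [[0,0,0.7],[0,0,0],1],
  [[0,0,0.7],[0,0,0],1],
  [[0,0,0.7],[0,0,0],1],
  [[0,0,0.7],[0,0,0],1],
  [[0,0,0.4],[0,0,0],1],
  [[0,0,0.2],[0,0,0],1],
  [[0,0,0],[0,0,0],1],
])

```text
time_s: 12.4
position: [0.3872, 0.2146, 0.0255]
tool_rot: [[-0.232, 0.973, 0.01], [0.973, 0.232, 0.003], [0.0, 0.01, -1.0]]
ft_force: [0.7, -0.4, -0.1]
grip_width: 0.0852
```

```bash
python3 go.py .3801 .2176 .023 13.8
```

```text
t 12.4 pos [0.3872 0.2146 0.0255] phi 13.41 tilt [0.01   0.0026] grip 0.0852
shift units cur axes [ 0.227 -0.314  0.121]  final axes [ 0.229 -0.312  0.124]  turn deg [ 0.59 -0.01 -0.39] units [ 0.0049 -0.0001 -0.0033]
```

move_arm([
  [[0.227,-0.314,0.08],[0.0049,0,-0.0033],1],
  [[0,0,0],[0,0,0],1],
])

```text
time_s: 12.57
position: [0.3803, 0.2174, 0.024]
tool_rot: [[-0.238, 0.971, -0.0], [0.971, 0.238, 0.0], [0.0, -0.0, -1.0]]
ft_force: [-0.3, -0.2, -0.5]
grip_width: 0.0851
```

```bash
python3 go.py .3801 .2176 .023 13.8
```

```text
t 12.57 pos [0.3803 0.2174 0.024 ] phi 13.76 tilt [-0.0003  0.0001] grip 0.0851
shift units cur axes [ 0.014 -0.006  0.05 ]  final axes [ 0.014 -0.006  0.049]  turn deg [-0.01 -0.01 -0.04] units [-0.0001 -0.0001 -0.0003]
```

move_arm([
  [[0,0,0],[0,0,0],-1],
  [[0,0,0],[0,0,0],-1],
  [[0,0,0],[0,0,0],-1],
  [[0,0,0],[0,0,0],-1],
  [[0,0,0],[0,0,0],-1],
  [[0,0,0],[0,0,0],-1],
  [[0,0,0],[0,0,0],-1],
])

```text
time_s: 13.15
position: [0.3807, 0.2178, 0.0255]
tool_rot: [[-0.239, 0.971, 0.003], [0.971, 0.239, 0.001], [0.0, 0.003, -1.0]]
ft_force: [-1.0, 0.3, -1.8]
grip_width: 0.0494
```

```bash
python3 go.py .3801 .2176 .15 6.4
```

```text
t 13.15 pos [0.3807 0.2178 0.0255] phi 13.82 tilt [0.0027 0.0008] grip 0.0494
shift units cur axes [-1.000e-03 -1.300e-02 -6.224e+00]  final axes [-5.000e-03 -3.000e-02 -6.224e+00]  turn deg [ 0.16 -0.02  7.42] units [ 0.0013 -0.0002  0.0618]
```

move_arm([
  [[0,0,-0.6],[0.0013,0,0],-1],
  [[0,0,-0.9],[0,0,0],-1],
  [[0,0,-0.9],[0,0,0],-1],
  [[0,0,-0.9],[0,0,0],-1],
  [[0,0,-0.9],[0,0,0],-1],
  [[0,0,-0.9],[0,0,0],-1],
  [[0,0,-0.9],[0,0,0.03],-1],
  [[0,0,0],[0,0,0.03],-1],
])

```text
time_s: 13.82
position: [0.3792, 0.2172, 0.1494]
tool_rot: [[-0.112, 0.994, -0.007], [0.994, 0.112, -0.002], [-0.001, -0.007, -1.0]]
ft_force: [0.6, 0.2, -2.1]
grip_width: 0.0493
```

```bash
python3 go.py .6079 -.0978 .15 6.4
```

```text
t 13.82 pos [0.3792 0.2172 0.1494] phi 6.45 tilt [-0.0066 -0.0015] grip 0.0493
shift units cur axes [-16.935   9.594  -0.081]  final axes [-16.927   9.609  -0.03 ]  turn deg [-0.38  0.05  0.05] units [-0.0032  0.0004  0.0004]
```

move_arm([
  [[-0.6,0.35,0],[-0.0032,0.0004,0],-1],
  [[-0.97,0.55,0],[0,0,0],-1],
  [[-0.97,0.55,0],[0,0,0],-1],
  [[-0.97,0.55,0],[0,0,0],-1],
  [[-0.97,0.55,0],[0,0,0],-1],
  [[-0.97,0.55,0],[0,0,0],-1],
  [[-0.97,0.55,0],[0,0,0],-1],
  [[-0.97,0.55,0],[0,0,0],-1],
  [[-0.97,0.55,0],[0,0,0],-1],
  [[-0.97,0.55,0],[0,0,0],-1],
  [[-0.97,0.55,0],[0,0,0],-1],
  [[-0.97,0.55,0],[0,0,0],-1],
])

```text
time_s: 14.82
position: [0.5332, 0.0003, 0.1485]
tool_rot: [[-0.114, 0.993, -0.004], [0.993, 0.114, 0.002], [0.003, -0.003, -1.0]]
ft_force: [0.6, 0.7, -2.0]
grip_width: 0.0497
```

```bash
python3 go.py .6079 -.0978 .15 6.4
```

```text
t 14.82 pos [5.332e-01 3.000e-04 1.485e-01] phi 6.56 tilt [-0.0037  0.0022] grip 0.0497
shift units cur axes [-5.3    3.149 -0.098]  final axes [-5.291  3.165 -0.073]  turn deg [-0.2  -0.15  0.16] units [-0.0016 -0.0012  0.0014]
```

move_arm([
  [[-0.9,0.5,0],[-0.0016,-0.001,0.0014],-1],
  [[-0.9,0.55,0],[0,0,0],-1],
  [[-0.9,0.55,0],[0,0,0],-1],
  [[-0.9,0.55,0],[0,0,0],-1],
  [[-0.7,0.4,0],[0,0,0],-1],
  [[-0.4,0.2,0.1],[0,0,0],-1],
  [[0,0,0.4],[0,0,0],-1],
  [[0,0,0.6],[0,0,0],-1],
  [[0,0,0.6],[0,0,0],-1],
  [[0,0,0.4],[0,0,0],-1],
  [[0,0,0.2],[0,0,0],-1],
  [[0,0,0],[0,0,0],-1],
])

```text
time_s: 15.82
position: [0.5982, -0.0923, 0.0935]
tool_rot: [[-0.108, 0.994, -0.01], [0.994, 0.108, 0.004], [0.005, -0.009, -1.0]]
ft_force: [-0.5, 0.5, -2.0]
grip_width: 0.0495
```

```bash
python3 go.py .6079 -.0978 .09 6.4
```

```text
t 15.82 pos [ 0.5982 -0.0923  0.0935] phi 6.19 tilt [-0.0096  0.0038] grip 0.0495
shift units cur axes [-0.327  0.453  0.171]  final axes [-0.328  0.451  0.176]  turn deg [-0.53 -0.28 -0.21] units [-0.0044 -0.0023 -0.0017]
```

move_arm([
  [[-0.327,0.453,0.17],[-0.0044,-0.0023,-0.0017],-1],
  [[0,0,0],[0,0,0],-1],
])

```text
time_s: 15.98
position: [0.6085, -0.0974, 0.0901]
tool_rot: [[-0.113, 0.994, 0.001], [0.994, 0.113, -0.0], [-0.0, 0.001, -1.0]]
ft_force: [-0.1, -0.2, -2.3]
grip_width: 0.0496
```

```bash
python3 go.py .6079 -.0978 .05 6.4
python3 - <<'E'
from m import *
o=readout.observe();p=o["position"];z=(p[2]-.0255)*1000
t,s=meas("7",True)
x,y=p[:2]*1000
B=[(box(x,y,6.4,25,8,z+66),(0,255,255)),(box(x,y,6.4,23,18,z),(0,255,0)),(box(x,y,6.4,25,8,z+10),(255,0,255))]
b=overlay(s,B,(300,150,400,250),6)
cv2.imwrite("pics/p7s.png",b)
E
```

```text
t 15.98 pos [ 0.6085 -0.0974  0.0901] phi 6.47 tilt [ 0.0011 -0.0003] grip 0.0496
shift units cur axes [-0.015 -0.033  2.006]  final axes [-0.016 -0.031  2.006]  turn deg [0.06 0.02 0.07] units [0.0005 0.0002 0.0006]
```

View pics/p7s.png

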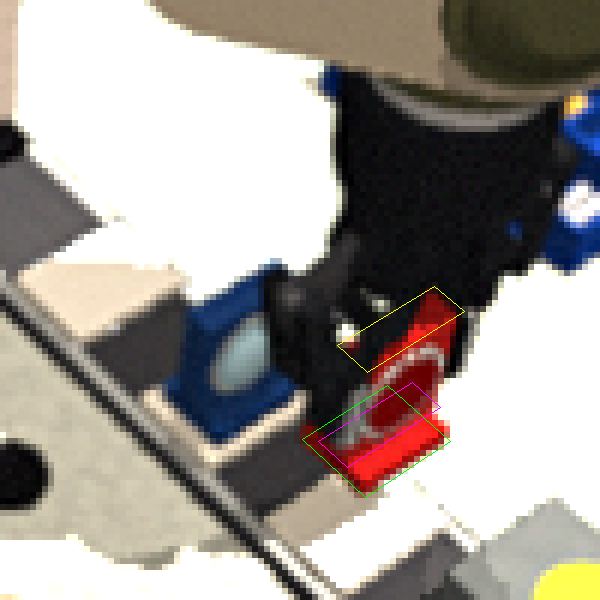

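move_arm([
  [[-0.015,-0.03,0.3],[0,0,0],-1],
  [[0,0,0.5],[0,0,0],-1],
  [[0,0,0.5],[0,0,0],-1],
  [[0,0,0.4],[0,0,0],-1],
  [[0,0,0.2],[0,0,0],-1],
  [[0,0,0],[0,0,0],-1],
])

```text
time_s: 16.58
position: [0.6071, -0.0972, 0.0492]
tool_rot: [[-0.112, 0.994, 0.001], [0.994, 0.112, -0.0], [-0.0, 0.001, -1.0]]
ft_force: [-0.6, 0.5, -1.8]
grip_width: 0.0497
```

```bash
python3 go.py .6079 -.0978 .0455 6.4
```

```text
t 16.58 pos [ 0.6071 -0.0972  0.0492] phi 6.46 tilt [ 0.0011 -0.0001] grip 0.0497
shift units cur axes [-0.032  0.038  0.186]  final axes [-0.032  0.038  0.186]  turn deg [0.06 0.01 0.06] units [0.0005 0.0001 0.0005]
```

move_arm([
  [[-0.03,0.038,0.12],[0.0005,0,0.0005],-1],
  [[0,0,0.08],[0,0,0],-1],
  [[0,0,0.03],[0,0,0],-1],
])

```text
time_s: 16.83
position: [0.6081, -0.0978, 0.0439]
tool_rot: [[-0.111, 0.994, -0.0], [0.994, 0.111, -0.0], [-0.0, -0.0, -1.0]]
ft_force: [0.0, -0.0, -2.2]
grip_width: 0.0497
```

```bash
python3 go.py .6079 -.0978 .0435 6.4
```

```text
t 16.83 pos [ 0.6081 -0.0978  0.0439] phi 6.39 tilt [-0.0003 -0.0001] grip 0.0497
shift units cur axes [ 0.002 -0.008  0.02 ]  final axes [ 0.002 -0.008  0.02 ]  turn deg [-0.02  0.   -0.01] units [-0.0002  0.     -0.0001]
```

move_arm([
  [[0,0,0.05],[0,0,0],-1],
  [[0,0,0.05],[0,0,0],-1],
  [[0,0,0.05],[0,0,0],-1],
])

```text
time_s: 17.08
position: [0.6082, -0.0979, 0.0433]
tool_rot: [[-0.112, 0.994, 0.001], [0.994, 0.112, -0.001], [-0.001, 0.001, -1.0]]
ft_force: [-3.1, 0.0, 5.7]
grip_width: 0.0495
```

```bash
python3 go.py .6079 -.0978 .0435 6.4
```

```text
t 17.08 pos [ 0.6082 -0.0979  0.0433] phi 6.4 tilt [ 0.0009 -0.0009] grip 0.0495
shift units cur axes [ 0.007 -0.016 -0.01 ]  final axes [ 0.007 -0.016 -0.01 ]  turn deg [0.04 0.06 0.  ] units [0.0004 0.0005 0.    ]
```

Contact at 5.7 N. Release and lift, then head for the iris.

move_arm([
  [[0,0,0],[0,0,0],0.4],
  [[0,0,0],[0,0,0],0.6],
  [[0,0,0],[0,0,0],1],
  [[0,0,0],[0,0,0],1],
  [[0,0,0],[0,0,0],1],
  [[0,0,-0.5],[0,0,0],1],
  [[0,0,-0.9],[0,0,0],1],
  [[0,0,-0.9],[0,0,0],1],
  [[0,0,-0.9],[0,0,0],1],
  [[0,0,-0.9],[0,0,0],1],
  [[0,0,-0.9],[0,0,0],1],
])

```text
time_s: 18.0
position: [0.6073, -0.0976, 0.1482]
tool_rot: [[-0.111, 0.994, -0.002], [0.994, 0.111, 0.0], [0.001, -0.002, -1.0]]
ft_force: [0.4, -0.1, 0.3]
grip_width: 0.0852
```

```bash
python3 go.py .393 -.2265 .13 -17.2
```

```text
t 18.0 pos [ 0.6073 -0.0976  0.1482] phi 6.4 tilt [-0.0021  0.0003] grip 0.0852
shift units cur axes [ -5.214 -11.365   0.931]  final axes [-9.328 -8.33   0.91 ]  turn deg [-1.20e-01 -1.00e-02  2.36e+01] units [-0.001  -0.      0.1966]
```

move_arm([
  [[0,0,0],[-0.001,0,0.049],1],
  [[0,0,0],[0,0,0.049],1],
  [[0,0,0],[0,0,0.049],1],
  [[0,0,0],[0,0,0.049],1],
  [[-0.6,-0.5,0],[0,0,0],1],
  [[-0.97,-0.87,0.05],[0,0,0],1],
  [[-0.97,-0.87,0.05],[0,0,0],1],
  [[-0.97,-0.87,0.05],[0,0,0],1],
  [[-0.97,-0.87,0.05],[0,0,0],1],
  [[-0.97,-0.87,0.05],[0,0,0],1],
  [[-0.97,-0.87,0.05],[0,0,0],1],
  [[-0.97,-0.87,0.05],[0,0,0],1],
])

```text
time_s: 19.0
position: [0.4348, -0.1986, 0.1539]
tool_rot: [[0.308, 0.951, 0.021], [0.951, -0.308, -0.008], [-0.001, 0.022, -1.0]]
ft_force: [0.8, -0.7, 0.2]
grip_width: 0.0855
```

```bash
python3 go.py .393 -.2265 .1 -17.2
```

```text
t 19.0 pos [ 0.4348 -0.1986  0.1539] phi -17.95 tilt [ 0.0207 -0.0077] grip 0.0855
shift units cur axes [-1.97  -1.616  2.661]  final axes [-1.952 -1.582  2.695]  turn deg [ 1.26  0.06 -0.75] units [ 0.0105  0.0005 -0.0063]
```

move_arm([
  [[-0.7,-0.6,0.2],[0.0105,0.0005,-0.0063],1],
  [[-0.6,-0.5,0.4],[0,0,0],1],
  [[-0.4,-0.3,0.5],[0,0,0],1],
  [[-0.2,-0.2,0.5],[0,0,0],1],
  [[0,0,0.5],[0,0,0],1],
  [[0,0,0.3],[0,0,0],1],
  [[0,0,0],[0,0,0],1],
])

```text
time_s: 19.58
position: [0.3876, -0.2297, 0.1097]
tool_rot: [[0.301, 0.954, 0.004], [0.954, -0.301, -0.006], [-0.004, 0.006, -1.0]]
ft_force: [-0.9, 0.3, -0.3]
grip_width: 0.0854
```

```bash
python3 go.py .393 -.2265 .1 -17.2
```

```text
t 19.58 pos [ 0.3876 -0.2297  0.1097] phi -17.49 tilt [ 0.0044 -0.0059] grip 0.0854
shift units cur axes [0.236 0.205 0.483]  final axes [0.233 0.209 0.483]  turn deg [ 0.34  0.25 -0.29] units [ 0.0028  0.002  -0.0024]
```

move_arm([
  [[0.236,0.205,0.48],[0.0028,0.002,-0.0024],1],
  [[0,0,0],[0,0,0],1],
])

```text
time_s: 19.75
position: [0.3939, -0.2265, 0.1004]
tool_rot: [[0.296, 0.955, 0.001], [0.955, -0.296, -0.001], [-0.0, 0.001, -1.0]]
ft_force: [0.3, 1.1, 0.0]
grip_width: 0.0851
```

```bash
python3 go.py .393 -.2265 .023 -17.2
python3 - <<'E'
from m import *
t,s=meas("8",True)
B=[(box(393,-226.5,-17.2,25,8,66),(0,255,255)),(box(393,-226.5,-17.2,23,18,0),(0,255,0)),(box(393,-226.5,-17.2,57,11,40),(255,0,255))]
b=overlay(s,B,(260,250,360,350),6,3)
B=[(box(607.9,-97.9,6.4,25,8,84),(0,255,255)),(box(607.9,-97.9,6.4,23,18,18),(0,255,0)),(box(607.9,-97.9,6.4,30,23,18),(0,0,255))]
a=overlay(t,B,(285,115,365,195),6)
cv2.imwrite("pics/p8t.png",a);cv2.imwrite("pics/p8s.png",b)
E
```

```text
t 19.75 pos [ 0.3939 -0.2265  0.1004] phi -17.19 tilt [ 0.0011 -0.0008] grip 0.0851
shift units cur axes [-0.011 -0.05   3.871]  final axes [-0.013 -0.045  3.871]  turn deg [0.07 0.03 0.01] units [0.0006 0.0002 0.0001]
```

View pics/p8s.png

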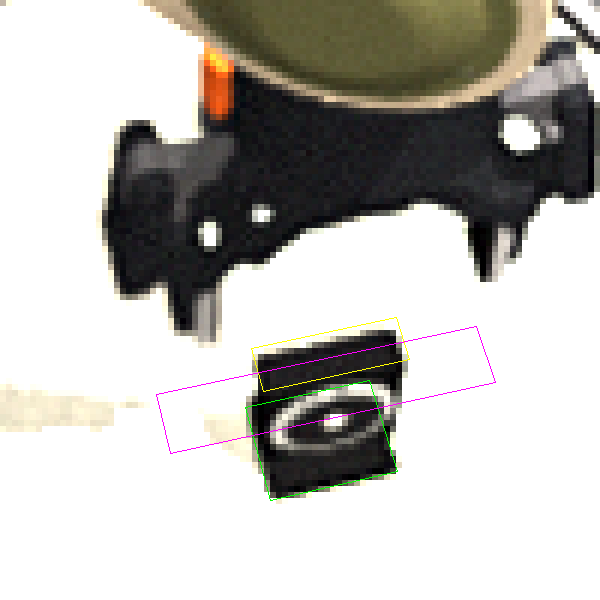

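View pics/p8t.png

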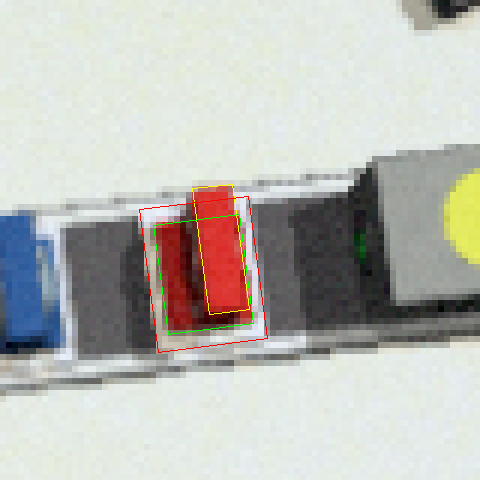

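move_arm([
  [[-0.01,-0.05,0.3],[0.0006,0,0],1],
  [[0,0,0.5],[0,0,0],1],
  [[0,0,0.6],[0,0,0],1],
  [[0,0,0.6],[0,0,0],1],
  [[0,0,0.6],[0,0,0],1],
  [[0,0,0.6],[0,0,0],1],
  [[0,0,0.4],[0,0,0],1],
  [[0,0,0.2],[0,0,0],1],
  [[0,0,0],[0,0,0],1],
])

```text
time_s: 20.6
position: [0.3946, -0.2275, 0.0226]
tool_rot: [[0.293, 0.956, 0.005], [0.956, -0.293, -0.006], [-0.005, 0.006, -1.0]]
ft_force: [-0.3, -0.4, 0.1]
grip_width: 0.0851
```

```bash
python3 go.py .393 -.2265 .023 -17.2
```

```text
t 20.6 pos [ 0.3946 -0.2275  0.0226] phi -17.03 tilt [ 0.0046 -0.0062] grip 0.0851
shift units cur axes [ 0.025 -0.09  -0.022]  final axes [ 0.025 -0.091 -0.021]  turn deg [0.36 0.26 0.17] units [0.003  0.0022 0.0015]
```

move_arm([
  [[0.025,-0.09,0],[0.003,0.0022,0.0015],1],
  [[0,0,0],[0,0,0],-1],
  [[0,0,0],[0,0,0],-1],
  [[0,0,0],[0,0,0],-1],
  [[0,0,0],[0,0,0],-1],
  [[0,0,0],[0,0,0],-1],
  [[0,0,0],[0,0,0],-1],
  [[0,0,0],[0,0,0],-1],
  [[0,0,0],[0,0,0],-1],
])

```text
time_s: 21.35
position: [0.3935, -0.2269, 0.0244]
tool_rot: [[0.296, 0.955, 0.002], [0.955, -0.296, -0.002], [-0.001, 0.002, -1.0]]
ft_force: [-0.3, 0.2, -1.8]
grip_width: 0.0496
```

```bash
python3 go.py .393 -.2265 .15 6.4
```

```text
t 21.35 pos [ 0.3935 -0.2269  0.0244] phi -17.21 tilt [ 0.0018 -0.0016] grip 0.0496
shift units cur axes [ 6.000e-03 -1.600e-02 -6.279e+00]  final axes [ 0.022 -0.022 -6.279]  turn deg [  0.11   0.08 -23.61] units [ 0.0009  0.0007 -0.1967]
```

move_arm([
  [[0,0,-0.6],[0.0009,0.0007,0],-1],
  [[0,0,-0.9],[0,0,0],-1],
  [[0,0,-0.9],[0,0,0],-1],
  [[0,0,-0.9],[0,0,0],-1],
  [[0,0,-0.9],[0,0,0],-1],
  [[0,0,-0.9],[0,0,-0.04],-1],
  [[0,0,-0.9],[0,0,-0.05],-1],
  [[0,0,-0.2],[0,0,-0.05],-1],
  [[0,0,0],[0,0,-0.05],-1],
  [[0,0,0],[0,0,0],-1],
])

```text
time_s: 22.18
position: [0.3922, -0.2257, 0.1535]
tool_rot: [[-0.115, 0.993, -0.003], [0.993, 0.115, 0.004], [0.004, -0.003, -1.0]]
ft_force: [-0.1, -0.4, -1.6]
grip_width: 0.0497
```

```bash
python3 go.py .5888 .0663 .15 6.4
```

```text
t 22.18 pos [ 0.3922 -0.2257  0.1535] phi 6.61 tilt [-0.0033  0.0041] grip 0.0497
shift units cur axes [13.373 11.446  0.2  ]  final axes [13.415 11.397  0.173]  turn deg [-0.16 -0.26  0.21] units [-0.0014 -0.0021  0.0017]
```

move_arm([
  [[0.6,0.5,0],[-0.0014,-0.002,0.0017],-1],
  [[0.97,0.83,0],[0,0,0],-1],
  [[0.97,0.83,0],[0,0,0],-1],
  [[0.97,0.83,0],[0,0,0],-1],
  [[0.97,0.83,0],[0,0,0],-1],
  [[0.97,0.83,0],[0,0,0],-1],
  [[0.97,0.83,0],[0,0,0],-1],
  [[0.97,0.83,0],[0,0,0],-1],
  [[0.97,0.83,0],[0,0,0],-1],
  [[0.97,0.83,0],[0,0,0],-1],
  [[0.97,0.83,0],[0,0,0],-1],
  [[0.97,0.83,0],[0,0,0],-1],
])

```text
time_s: 23.18
position: [0.5667, 0.0251, 0.1481]
tool_rot: [[-0.06, 0.998, -0.011], [0.998, 0.06, 0.003], [0.003, -0.01, -1.0]]
ft_force: [0.3, -0.8, -1.8]
grip_width: 0.0497
```

```bash
python3 go.py .5888 .0663 .15 6.4
```

```text
t 23.18 pos [0.5667 0.0251 0.1481] phi 3.45 tilt [-0.0107  0.0029] grip 0.0497
shift units cur axes [ 1.992  1.227 -0.103]  final axes [ 1.926  1.329 -0.097]  turn deg [-0.59 -0.22 -2.95] units [-0.005  -0.0018 -0.0246]
```

move_arm([
  [[0.7,0.5,0],[-0.005,-0.0018,-0.0246],-1],
  [[0.6,0.4,0],[0,0,0],-1],
  [[0.4,0.3,0],[0,0,0],-1],
  [[0.2,0.1,0],[0,0,0],-1],
  [[0,0,0],[0,0,0],-1],
])

```text
time_s: 23.6
position: [0.5908, 0.0716, 0.1443]
tool_rot: [[-0.104, 0.995, -0.005], [0.995, 0.104, 0.001], [0.002, -0.005, -1.0]]
ft_force: [-0.7, 0.0, -1.3]
grip_width: 0.0494
```

```bash
python3 go.py .5888 .0663 .09 6.4
```

```text
t 23.6 pos [0.5908 0.0716 0.1443] phi 5.96 tilt [-0.0049  0.0012] grip 0.0494
shift units cur axes [-0.26  -0.112  2.713]  final axes [-0.254 -0.127  2.713]  turn deg [-0.27 -0.1  -0.44] units [-0.0023 -0.0008 -0.0036]
```

move_arm([
  [[-0.26,-0.11,0.3],[-0.0023,-0.0008,-0.0036],-1],
  [[0,0,0.5],[0,0,0],-1],
  [[0,0,0.6],[0,0,0],-1],
  [[0,0,0.6],[0,0,0],-1],
  [[0,0,0.4],[0,0,0],-1],
  [[0,0,0.2],[0,0,0],-1],
  [[0,0,0],[0,0,0],-1],
])

```text
time_s: 24.18
position: [0.5862, 0.0605, 0.0865]
tool_rot: [[-0.103, 0.995, -0.003], [0.995, 0.103, -0.001], [-0.001, -0.003, -1.0]]
ft_force: [-0.7, 0.0, -1.2]
grip_width: 0.0494
```

```bash
python3 go.py .5888 .0663 .09 6.4
python3 - <<'E'
from m import *
o=readout.observe();p=o["position"];z=(p[2]-.0244)*1000
t,s=meas("9",True)
x,y=p[:2]*1000
B=[(box(x,y,6.4,25,8,z+66),(0,255,255)),(box(x,y,6.4,23,18,z),(0,255,0)),(box(x,y,6.4,25,8,z+10),(255,0,255))]
b=overlay(s,B,(260,120,360,220),6,3)
cv2.imwrite("pics/p9s.png",b)
E
```

```text
t 24.18 pos [0.5862 0.0605 0.0865] phi 5.91 tilt [-0.0029 -0.0009] grip 0.0494
shift units cur axes [ 0.275  0.16  -0.174]  final axes [ 0.273  0.163 -0.173]  turn deg [-0.17  0.03 -0.49] units [-0.0014  0.0003 -0.0041]
```

View pics/p9s.png

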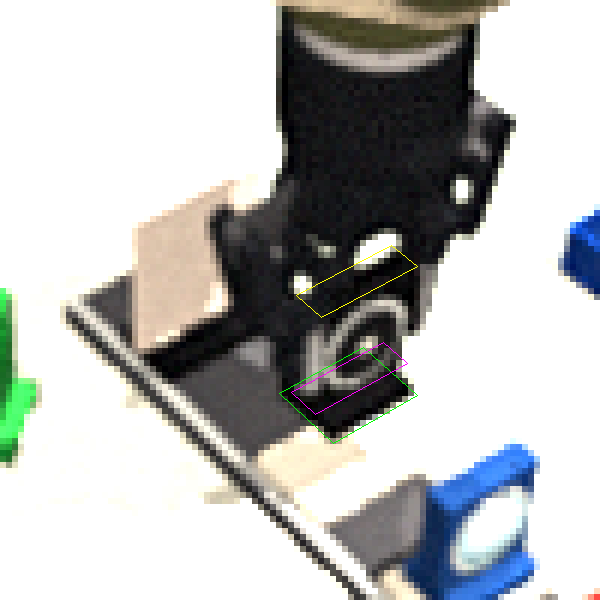

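move_arm([
  [[0.275,0.16,0.2],[-0.0014,0.0003,-0.0041],-1],
  [[0,0,0.4],[0,0,0],-1],
  [[0,0,0.5],[0,0,0],-1],
  [[0,0,0.4],[0,0,0],-1],
  [[0,0,0.2],[0,0,0],-1],
  [[0,0,0],[0,0,0],-1],
])

```text
time_s: 24.78
position: [0.5906, 0.0673, 0.0517]
tool_rot: [[-0.113, 0.994, 0.006], [0.994, 0.113, -0.0], [-0.001, 0.006, -1.0]]
ft_force: [-0.5, 0.3, -1.5]
grip_width: 0.0495
```

```bash
python3 go.py .5888 .0663 .046 6.4
```

```text
t 24.78 pos [0.5906 0.0673 0.0517] phi 6.5 tilt [ 0.0056 -0.0003] grip 0.0495
shift units cur axes [-0.04  -0.099  0.284]  final axes [-0.041 -0.097  0.285]  turn deg [0.32 0.05 0.1 ] units [0.0027 0.0004 0.0008]
```

move_arm([
  [[-0.04,-0.099,0.15],[0.0027,0.0004,0.0008],-1],
  [[0,0,0.1],[0,0,0],-1],
  [[0,0,0],[0,0,0],-1],
])

```text
time_s: 25.03
position: [0.5885, 0.0662, 0.0458]
tool_rot: [[-0.111, 0.994, -0.001], [0.994, 0.111, -0.0], [0.0, -0.001, -1.0]]
ft_force: [0.3, 0.4, -2.2]
grip_width: 0.0495
```

```bash
python3 go.py .5888 .0663 .043 6.4
```

```text
t 25.03 pos [0.5885 0.0662 0.0458] phi 6.4 tilt [-0.0013 -0.0001] grip 0.0495
shift units cur axes [0.006 0.014 0.14 ]  final axes [0.006 0.014 0.14 ]  turn deg [-0.08 -0.   -0.  ] units [-0.0006 -0.     -0.    ]
```

move_arm([
  [[0.006,0.014,0.08],[-0.0006,0,0],-1],
  [[0,0,0.06],[0,0,0],-1],
  [[0,0,0.05],[0,0,0],-1],
])

```text
time_s: 25.28
position: [0.5892, 0.0662, 0.0423]
tool_rot: [[-0.111, 0.994, 0.001], [0.994, 0.111, -0.0], [-0.0, 0.001, -1.0]]
ft_force: [-0.3, -1.4, -1.6]
grip_width: 0.0497
```

```bash
python3 go.py .5888 .0663 .042 6.4
```

```text
t 25.28 pos [0.5892 0.0662 0.0423] phi 6.38 tilt [ 0.0015 -0.    ] grip 0.0497
shift units cur axes [ 0.009 -0.021  0.017]  final axes [ 0.009 -0.021  0.017]  turn deg [ 0.08  0.01 -0.02] units [ 0.0007  0.0001 -0.0002]
```

move_arm([
  [[0.009,-0.02,0.05],[0.0007,0,0],-1],
  [[0,0,0.05],[0,0,0],-1],
  [[0,0,0.05],[0,0,0],-1],
])

```text
time_s: 25.53
position: [0.5892, 0.0662, 0.042]
tool_rot: [[-0.111, 0.994, 0.002], [0.994, 0.111, -0.001], [-0.001, 0.002, -1.0]]
ft_force: [-2.8, -1.4, 6.7]
grip_width: 0.0494
```

```bash
python3 go.py .5888 .0663 .042 6.4
```

```text
t 25.53 pos [0.5892 0.0662 0.042 ] phi 6.4 tilt [ 0.0021 -0.0008] grip 0.0494
shift units cur axes [ 0.007 -0.02   0.002]  final axes [ 0.007 -0.02   0.002]  turn deg [ 0.11  0.06 -0.  ] units [ 0.0009  0.0005 -0.    ]
```

move_arm([
  [[0,0,0],[0,0,0],0.4],
  [[0,0,0],[0,0,0],0.6],
  [[0,0,0],[0,0,0],1],
  [[0,0,0],[0,0,0],1],
  [[0,0,0],[0,0,0],1],
  [[0,0,-0.5],[0,0,0],1],
  [[0,0,-0.9],[0,0,0],1],
  [[0,0,-0.9],[0,0,0],1],
  [[0,0,-0.9],[0,0,0],1],
  [[0,0,-0.9],[0,0,0],1],
  [[0,0,-0.9],[0,0,0],1],
])

```text
time_s: 26.45
position: [0.5879, 0.0664, 0.1464]
tool_rot: [[-0.111, 0.994, -0.003], [0.994, 0.111, -0.0], [-0.0, -0.003, -1.0]]
ft_force: [-0.1, -0.4, -0.8]
grip_width: 0.0855
```

```bash
python3 go.py .440 -.096 .14 6.4
```

```text
t 26.45 pos [0.5879 0.0664 0.1464] phi 6.39 tilt [-0.0026 -0.0004] grip 0.0855
shift units cur axes [-7.245 -8.25   0.343]  final axes [-7.244 -8.252  0.32 ]  turn deg [-0.15  0.   -0.01] units [-0.0012  0.     -0.0001]
```

move_arm([
  [[-0.5,-0.6,0],[-0.0012,0,0],1],
  [[-0.8,-0.9,0],[0,0,0],1],
  [[-0.8,-0.9,0],[0,0,0],1],
  [[-0.8,-0.9,0],[0,0,0],1],
  [[-0.8,-0.9,0],[0,0,0],1],
  [[-0.8,-0.9,0],[0,0,0],1],
  [[-0.8,-0.9,0.1],[0,0,0],1],
  [[-0.7,-0.8,0.3],[0,0,0],1],
  [[-0.5,-0.6,0.3],[0,0,0],1],
  [[-0.3,-0.3,0.2],[0,0,0],1],
  [[0,0,0.1],[0,0,0],1],
  [[0,0,0],[0,0,0],1],
])

```text
time_s: 27.45
position: [0.4478, -0.0918, 0.1383]
tool_rot: [[-0.113, 0.993, 0.021], [0.994, 0.113, -0.005], [-0.007, 0.02, -1.0]]
ft_force: [-0.7, 0.3, -0.1]
grip_width: 0.0857
```

```bash
python3 go.py .440 -.096 .1 6.4
```

```text
t 27.45 pos [ 0.4478 -0.0918  0.1383] phi 6.51 tilt [ 0.0211 -0.0047] grip 0.0857
shift units cur axes [-0.149 -0.45   1.907]  final axes [-0.163 -0.41   1.915]  turn deg [1.17 0.4  0.11] units [0.0098 0.0033 0.0009]
```

move_arm([
  [[-0.15,-0.45,0.4],[0.0098,0.0033,0.0009],1],
  [[0,0,0.5],[0,0,0],1],
  [[0,0,0.5],[0,0,0],1],
  [[0,0,0.3],[0,0,0],1],
  [[0,0,0],[0,0,0],1],
])

```text
time_s: 27.87
position: [0.4404, -0.0948, 0.1026]
tool_rot: [[-0.115, 0.993, -0.002], [0.993, 0.115, -0.0], [0.0, -0.002, -1.0]]
ft_force: [-0.4, -0.9, -0.1]
grip_width: 0.0855
```

```bash
python3 go.py .440 -.096 .023 6.4
python3 - <<'E'
from m import *
t,s=meas("10",True)
C=np.array([588.8,66.3])
B=[]
for C in ((588.8,66.3),(598.5,-18.8),(607.9,-97.9)):
    B+=[(box(*C,6.4,25,8,84),(0,255,255)),(box(*C,6.4,23,18,18),(0,255,0)),(box(*C,6.4,30,23,18),(0,0,255))]
a=overlay(t,B,(230,120,345,200),6)
b=overlay(s,B,(280,150,400,250),6)
cv2.imwrite("pics/p10t.png",a);cv2.imwrite("pics/p10s.png",b)
E
```

```text
t 27.87 pos [ 0.4404 -0.0948  0.1026] phi 6.61 tilt [-0.0022 -0.0001] grip 0.0855
shift units cur axes [-0.06  -0.016  3.979]  final axes [-0.059 -0.024  3.978]  turn deg [-0.13 -0.01  0.21] units [-0.0011 -0.0001  0.0017]
```

View pics/p10t.png

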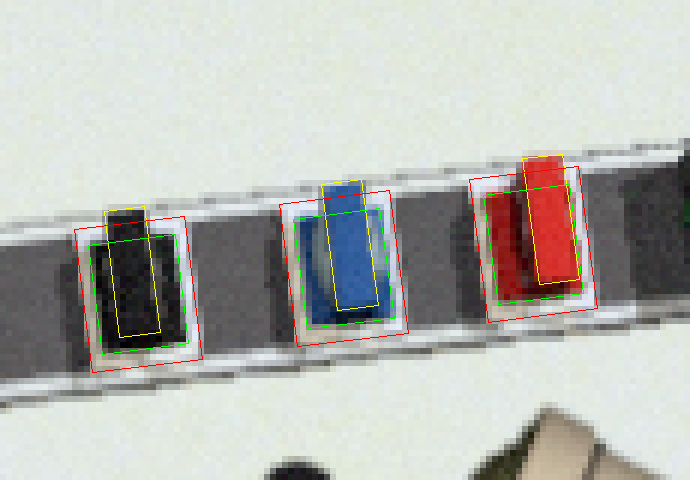

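View pics/side10.png

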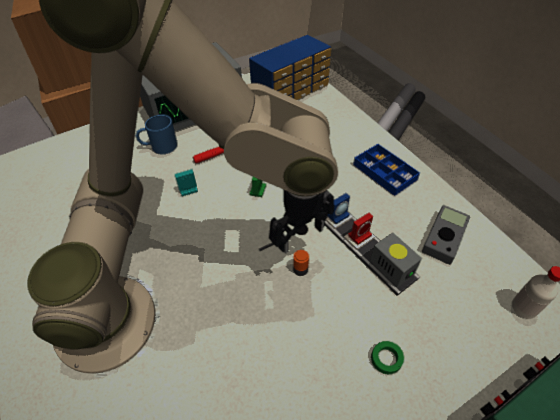

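All three holders stand within about 1 px of their targets: iris left, lens middle, filter right. Now the beacon.

move_arm([
  [[-0.06,-0.02,0.3],[-0.0011,0,0.0017],1],
  [[0,0,0.5],[0,0,0],1],
  [[0,0,0.6],[0,0,0],1],
  [[0,0,0.6],[0,0,0],1],
  [[0,0,0.6],[0,0,0],1],
  [[0,0,0.6],[0,0,0],1],
  [[0,0,0.5],[0,0,0],1],
  [[0,0,0.2],[0,0,0],1],
  [[0,0,0],[0,0,0],1],
])

```text
time_s: 28.72
position: [0.4435, -0.0976, 0.0237]
tool_rot: [[-0.112, 0.994, 0.01], [0.994, 0.112, -0.005], [-0.006, 0.009, -1.0]]
ft_force: [-0.7, -0.4, 0.0]
grip_width: 0.0853
```

```bash
python3 go.py .440 -.096 .023 6.4
```

```text
t 28.72 pos [ 0.4435 -0.0976  0.0237] phi 6.41 tilt [ 0.0097 -0.0045] grip 0.0853
shift units cur axes [ 0.097 -0.163  0.034]  final axes [ 0.097 -0.163  0.036]  turn deg [0.52 0.32 0.01] units [0.0044 0.0027 0.0001]
```

move_arm([
  [[0.097,-0.163,0.03],[0.0044,0.0027,0],1],
  [[0,0,0],[0,0,0],-1],
  [[0,0,0],[0,0,0],-1],
  [[0,0,0],[0,0,0],-1],
  [[0,0,0],[0,0,0],-1],
  [[0,0,0],[0,0,0],-1],
  [[0,0,0],[0,0,0],-1],
  [[0,0,0],[0,0,0],-1],
  [[0,0,0],[0,0,0],-1],
  [[0,0,0],[0,0,0],-1],
  [[0,0,0],[0,0,0],-1],
])

```text
time_s: 29.63
position: [0.4408, -0.0964, 0.0255]
tool_rot: [[-0.112, 0.994, 0.003], [0.994, 0.112, -0.002], [-0.002, 0.003, -1.0]]
ft_force: [-0.4, 0.3, -1.6]
grip_width: 0.0352
```

```bash
python3 go.py .440 -.096 .2 6.4
```

```text
t 29.63 pos [ 0.4408 -0.0964  0.0255] phi 6.42 tilt [ 0.003  -0.0016] grip 0.0352
shift units cur axes [ 6.000e-03 -1.100e-02 -8.727e+00]  final axes [ 0.023 -0.036 -8.727]  turn deg [0.16 0.11 0.02] units [0.0013 0.0009 0.0001]
```

move_arm([
  [[0,0,-0.6],[0.0013,0.001,0],-1],
  [[0,0,-0.9],[0,0,0],-1],
  [[0,0,-0.9],[0,0,0],-1],
  [[0,0,-0.9],[0,0,0],-1],
  [[0,0,-0.9],[0,0,0],-1],
  [[0,0,-0.9],[0,0,0],-1],
  [[0,0,-0.9],[0,0,0],-1],
  [[0,0,-0.9],[0,0,0],-1],
  [[0,0,-0.9],[0,0,0],-1],
  [[0,0,-0.4],[0,0,0],-1],
])

```text
time_s: 30.47
position: [0.4388, -0.0955, 0.1945]
tool_rot: [[-0.112, 0.994, -0.008], [0.994, 0.112, 0.004], [0.005, -0.008, -1.0]]
ft_force: [1.4, 0.8, -1.0]
grip_width: 0.0349
```

```bash
python3 go.py .6204 -.2071 .17 6.4
```

```text
t 30.47 pos [ 0.4388 -0.0955  0.1945] phi 6.41 tilt [-0.0081  0.0045] grip 0.0349
shift units cur axes [-6.565  8.409  1.126]  final axes [-6.558  8.4    1.224]  turn deg [-0.43 -0.31  0.01] units [-0.0036 -0.0026  0.    ]
```

move_arm([
  [[-0.5,0.6,0],[-0.0036,-0.0026,0],-1],
  [[-0.7,0.9,0],[0,0,0],-1],
  [[-0.7,0.9,0],[0,0,0],-1],
  [[-0.7,0.9,0],[0,0,0],-1],
  [[-0.7,0.9,0],[0,0,0],-1],
  [[-0.7,0.9,0],[0,0,0],-1],
  [[-0.7,0.9,0],[0,0,0],-1],
  [[-0.7,0.9,0],[0,0,0],-1],
  [[-0.6,0.8,0],[0,0,0],-1],
  [[-0.3,0.5,0.2],[0,0,0],-1],
  [[-0.1,0.2,0.3],[0,0,0],-1],
  [[0,0,0.2],[0,0,0],-1],
])

```text
time_s: 31.47
position: [0.6266, -0.2078, 0.1802]
tool_rot: [[-0.112, 0.994, 0.0], [0.994, 0.112, -0.0], [-0.0, 0.0, -1.0]]
ft_force: [-0.4, 0.4, -2.3]
grip_width: 0.0352
```

```bash
python3 go.py .6204 -.2071 .15 6.4
```

```text
t 31.47 pos [ 0.6266 -0.2078  0.1802] phi 6.43 tilt [ 0.0003 -0.0001] grip 0.0352
shift units cur axes [ 0.069 -0.306  1.508]  final axes [ 0.069 -0.306  1.509]  turn deg [0.01 0.01 0.03] units [0.0001 0.0001 0.0003]
```

move_arm([
  [[0.07,-0.3,0.3],[0,0,0],-1],
  [[0,0,0.5],[0,0,0],-1],
  [[0,0,0.5],[0,0,0],-1],
  [[0,0,0.3],[0,0,0],-1],
  [[0,0,0.2],[0,0,0],-1],
  [[0,0,0],[0,0,0],-1],
])

```text
time_s: 31.97
position: [0.6176, -0.2048, 0.1385]
tool_rot: [[-0.113, 0.994, -0.005], [0.994, 0.113, 0.003], [0.003, -0.005, -1.0]]
ft_force: [-0.0, -0.0, -1.7]
grip_width: 0.035
```

```bash
python3 go.py .6204 -.2071 .114 6.4
python3 - <<'E'
from m import *
t,s=meas("11",True)
cv2.imwrite("pics/p11s.png",overlay(s,[],(350,180,450,280),6))
E
```

```text
t 31.97 pos [ 0.6176 -0.2048  0.1385] phi 6.48 tilt [-0.005   0.0029] grip 0.035
shift units cur axes [-0.135  0.133  1.223]  final axes [-0.131  0.127  1.224]  turn deg [-0.27 -0.2   0.08] units [-0.0022 -0.0016  0.0006]
```

View pics/p11s.png

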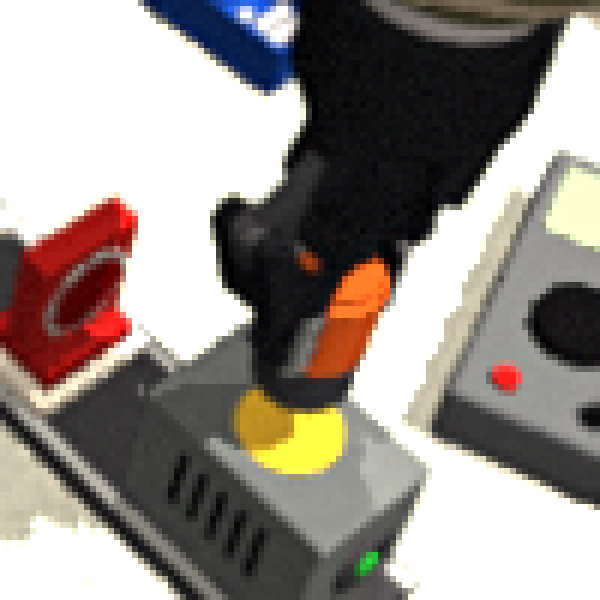

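move_arm([
  [[-0.135,0.133,0.2],[-0.0022,-0.0016,0.0006],-1],
  [[0,0,0.35],[0,0,0],-1],
  [[0,0,0.3],[0,0,0],-1],
  [[0,0,0.15],[0,0,0],-1],
  [[0,0,0],[0,0,0],-1],
])

```text
time_s: 32.48
position: [0.6221, -0.2081, 0.119]
tool_rot: [[-0.111, 0.994, 0.005], [0.994, 0.111, -0.003], [-0.003, 0.005, -1.0]]
ft_force: [0.4, 0.8, -0.5]
grip_width: 0.0351
```

```bash
python3 go.py .6204 -.2071 .109 6.4
```

```text
t 32.48 pos [ 0.6221 -0.2081  0.119 ] phi 6.39 tilt [ 0.0049 -0.0026] grip 0.0351
shift units cur axes [ 0.061 -0.081  0.5  ]  final axes [ 0.06  -0.079  0.5  ]  turn deg [ 0.26  0.18 -0.01] units [ 0.0022  0.0015 -0.0001]
```

move_arm([
  [[0.06,-0.08,0.2],[0.0022,0.0015,0],-1],
  [[0,0,0.2],[0,0,0],-1],
  [[0,0,0.05],[0,0,0],-1],
  [[0,0,0],[0,0,0],-1],
])

```text
time_s: 32.82
position: [0.6201, -0.207, 0.1089]
tool_rot: [[-0.111, 0.994, -0.001], [0.994, 0.111, 0.0], [0.0, -0.001, -1.0]]
ft_force: [0.1, 0.0, -0.5]
grip_width: 0.0351
```

```bash
python3 go.py .6204 -.2071 .1055 6.4
```

```text
t 32.82 pos [ 0.6201 -0.207   0.1089] phi 6.39 tilt [-0.0009  0.0004] grip 0.0351
shift units cur axes [-0.007  0.012  0.169]  final axes [-0.007  0.012  0.169]  turn deg [-0.05 -0.03 -0.01] units [-0.0004 -0.0002 -0.0001]
```

move_arm([
  [[-0.007,0.012,0.08],[0,0,0],-1],
  [[0,0,0.06],[0,0,0],-1],
  [[0,0,0.05],[0,0,0],-1],
])

```text
time_s: 33.07
position: [0.6206, -0.2072, 0.1051]
tool_rot: [[-0.111, 0.994, -0.0], [0.994, 0.111, 0.0], [0.0, -0.0, -1.0]]
ft_force: [-1.2, 0.6, 3.9]
grip_width: 0.035
```

```bash
python3 go.py .6204 -.2071 .1045 6.4
```

```text
t 33.07 pos [ 0.6206 -0.2072  0.1051] phi 6.4 tilt [-0.0002  0.    ] grip 0.035
shift units cur axes [ 0.005 -0.011  0.032]  final axes [ 0.005 -0.011  0.032]  turn deg [-0.01 -0.   -0.  ] units [-0.0001 -0.     -0.    ]
```

Contact at 3.9 N, right at the expected height. Release and lift away.

move_arm([
  [[0,0,0],[0,0,0],0.2],
  [[0,0,0],[0,0,0],0.5],
  [[0,0,0],[0,0,0],1],
  [[0,0,0],[0,0,0],1],
  [[0,0,0],[0,0,0],1],
  [[0,0,0],[0,0,0],1],
  [[0,0,-0.4],[0,0,0],1],
  [[0,0,-0.7],[0,0,0],1],
  [[0,0,-0.9],[0,0,0],1],
  [[0,0,-0.9],[0,0,0],1],
  [[0,0,-0.9],[0,0,0],1],
  [[0,0,-0.9],[0,0,0],1],
])

```text
time_s: 34.07
position: [0.6195, -0.2066, 0.2023]
tool_rot: [[-0.111, 0.994, -0.005], [0.994, 0.111, 0.003], [0.003, -0.005, -1.0]]
ft_force: [0.1, 0.2, -0.3]
grip_width: 0.0854
```

move_arm([
  [[0,-0.6,-0.2],[0,0,0],1],
  [[0,-0.9,0],[0,0,0],1],
  [[0,-0.9,0],[0,0,0],1],
  [[0,-0.9,0],[0,0,0],1],
  [[0,-0.9,0],[0,0,0],1],
  [[0,-0.9,0],[0,0,0],1],
  [[0,-0.9,0],[0,0,0],1],
  [[0,-0.9,0],[0,0,0],1],
  [[0,-0.9,0],[0,0,0],1],
  [[0,-0.5,0],[0,0,0],1],
  [[0,0,0],[0,0,0],1],
  [[0,0,0],[0,0,0],1],
])

```text
time_s: 35.07
position: [0.4496, -0.2262, 0.2196]
tool_rot: [[-0.112, 0.994, 0.012], [0.994, 0.112, -0.008], [-0.01, 0.011, -1.0]]
ft_force: [-0.1, -0.2, -0.6]
grip_width: 0.0855
```

Run:
```python
from m import *
t,s=meas("12",True)
B=[]
for C in ((588.8,66.3),(598.5,-18.8),(607.9,-97.9)):
    B+=[(box(*C,6.4,25,8,84),(0,255,255)),(box(*C,6.4,23,18,18),(0,255,0)),(box(*C,6.4,30,23,18),(0,0,255))]
cv2.imwrite("pics/p12t.png",overlay(t,B,(235,120,395,200),5))
cv2.imwrite("pics/p12s.png",overlay(s,B,(290,160,430,280),5,2))
c,_=blob(t,lambda b,g,r:(r-b>40)&(r-g>25),(345,125,392,170)); P=onz(t,c,.14);print("beacon top",cv2.minEnclosingCircle((P[:,:2]*1000).astype(np.float32)),rect(P))
for n,roi,f in(("filt",(310,138,340,175),lambda b,g,r:(r-b>50)&(r>90)),):
    c,_=blob(t,f,roi);P=onz(t,c,.084);print(n,rect(P),cen(P))
```

```text
beacon top ((619.2952880859375, -205.72433471679688), 18.559677124023438) (array([ 618.9, -206.6]), array([34.3, 36.1]), 137.8)
filt (array([605.4, -98.9]), array([16.9, 53.4]), 6.3) (array([606.9, -98.6]), 710)
```

View pics/p12t.png

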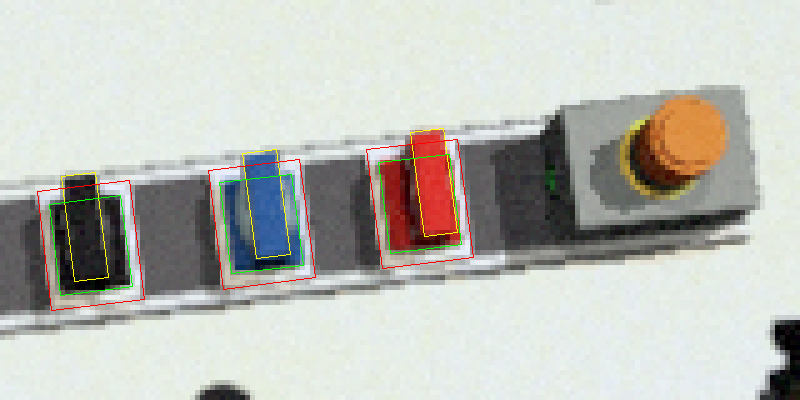

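View pics/p12s.png

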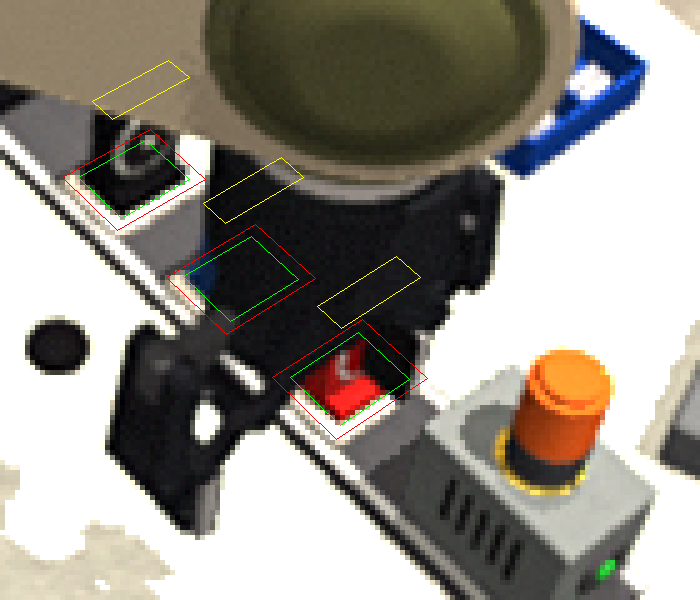

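Run:
```python
from rig import job
print(job.close_job())
```

```text
the job is handed in; nothing more can be done
None
```

I set up the rail and handed the job in at about 35 s. I placed the parts in this order: blue lens on the middle carrier, red filter on the right carrier (laser side), black iris on the left carrier (screen side), and orange beacon on the yellow spot on the laser's roof. The look-alikes were not touched.

**Forces:** each part was released with about 4–7 N of contact, well under the 40 N limit.

**Holders:** the last top view shows all three upright and on their outlines within about 1 px (about 2.4 mm), with yaw within about 1° of the rail. The filter measured (606.9, -98.6) mm against a target of (607.9, -97.9) mm.

**Beacon:** its top centre measured within about 2 mm of the spot centre, and yellow shows all around its base.

**Limits of the checks:** in the final side view the arm hid the lens and the tops of the other two holders. Those rest on the top view, plus, for the lens, an earlier side view after it was placed. In the side camera the drawn outlines sat 1–2 px from the parts, which is in line with its roughly 2 mm calibration. No check failed.

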